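# Clear and reload the guarded bench saw

### The job

Clear and reload the little bench saw: slide its red safety catch off, push the clear guard fully open, and with the orange scraper block sweep every loose offcut off the bed into the trough beside it; the offcuts are sharp, so keep the gripper's fingers off them. Then put the scraper back upright on its blue mat and lay the two finned aluminium blanks from the plywood board flat on the bed, fins up. Finally shut the guard fully and slide the catch fully home, leaving the other things where they are.

Things in the scene. Friction and masses are not known exactly. Their poses are not given: they have to be found in the camera images.
- saw: Bench saw, fixed, 355 mm (its x) by 400 mm (its y). Origin on the table under the middle of the cutting area; x points away from the robot at yaw 0, z up. 'Saw x, y, z' below are in this frame. Rear deck, x 85 to 270, up to z = 60. Blue motor box: x 115 to 265, y -220 to -125, up to z = 120 (142 at its button). Catch housing: x -60 to 0, y -240 to -125, up to z = 74.
- bed (a point): Centre of the top of the flat aluminium bed: saw x -75 to 75 mm, y -115 to 90 mm, z = 50 mm. Walls 10 mm thick stand round bed and trough together: front and back ones up to saw z = 70 mm, side ones (outside y = -115 and outside y = 150) up to z = 75 mm; none between bed and trough.
- trough (a point): Centre of the floor of the trough, which runs along the bed's +y edge: saw x -75 to 75 mm, y 90 to 150 mm, floor at z = 12 mm, 38 mm below the bed.
- guard (a joint): Clear flat guard with yellow edges, 180 mm (x) by 305 mm (y), 6 mm thick, top at z = 83 mm in the saw frame; covers bed and trough when shut. Slide in m along the saw's +x: 0 shut, 0.175 fully open (bed and trough wholly uncovered). About 2 N of friction, stays where left. Cannot move from shut while the catch is on.
- guard_handle (a point): Middle of the top of the guard's black handle, an upright block 14 mm (saw x) by 70 mm (saw y), standing from z = 83 to 120 mm near the guard's front edge; moves with the guard (saw x -78 mm shut, +97 mm open; y +20 mm).
- catch (a joint): Safety catch, a sliding bolt on the saw's -y side. Slide in m along the saw's -y: 0 fully home (locks the shut guard), 0.025 fully off; the guard is free from about 0.018. About 2 N of friction, stays where left. The bolt can go home only when the guard is shut or well open; a bolt put home with the guard open stops the guard from shutting.
- catch_tab (a point): Middle of the top of the catch's red upright tab, 24 mm (saw x) by 12 mm (saw y), standing from z = 88 to 124 mm; moves with the catch (saw x -30 mm; y -180 mm home, -205 mm off).
- mat: Blue mat, fixed, 150 mm (its x) by 90 mm (its y), 3 mm thick; origin on the table under its centre. The scraper lies on it at the start.
- scraper: Scraper block, 250 g, loose: orange body 90 mm (its x) by 36 mm (its y) by 32 mm high, with a black grip 70 mm (x) by 20 mm (y) on top of it from 32 to 74 mm high. Origin at the centre of its underside, z up. Sweep with either long flat side.
- board: Plywood board, fixed, 150 mm (its x) by 90 mm (its y), 4 mm thick; origin on the table under its centre. The two blanks lie on it at the start; it and the blue mat lie one on each side of the saw.
- blank0: Aluminium heat-sink blank, loose, 60 mm (its x) by 36 mm (its y) by 18 mm high, 60 g, fins up; origin at the centre of its underside, z up. Grip it across the 36 mm.
- blank1: Aluminium heat-sink blank, loose, 60 mm (its x) by 36 mm (its y) by 18 mm high, 60 g, fins up; origin at the centre of its underside, z up. Grip it across the 36 mm.
- offcut0: Loose metal offcut, brass, 24 x 14 x 8 mm block, 12 g; origin at the centre of one 24 x 14 face (the underside at the start, 24 mm along its x). Lies on the saw bed at the start, clear of the last 45 mm towards the catch side; may be absent (None).
- offcut1: Loose metal offcut, copper, 24 x 14 x 8 mm block, 12 g; origin at the centre of one 24 x 14 face (the underside at the start, 24 mm along its x). Lies on the saw bed at the start, clear of the last 45 mm towards the catch side; may be absent (None).
- offcut2: Loose metal offcut, green-coated, 24 x 14 x 8 mm block, 12 g; origin at the centre of one 24 x 14 face (the underside at the start, 24 mm along its x). Lies on the saw bed at the start, clear of the last 45 mm towards the catch side; may be absent (None).
- offcut3: Loose metal offcut, brass, 24 x 14 x 8 mm block, 12 g; origin at the centre of one 24 x 14 face (the underside at the start, 24 mm along its x). Lies on the saw bed at the start, clear of the last 45 mm towards the catch side; may be absent (None).
- offcut4: Loose metal offcut, copper, 24 x 14 x 8 mm block, 12 g; origin at the centre of one 24 x 14 face (the underside at the start, 24 mm along its x). Lies on the saw bed at the start, clear of the last 45 mm towards the catch side; may be absent (None).
- offcut5: Loose metal offcut, green-coated, 24 x 14 x 8 mm block, 12 g; origin at the centre of one 24 x 14 face (the underside at the start, 24 mm along its x). Lies on the saw bed at the start, clear of the last 45 mm towards the catch side; may be absent (None).
- screwdriver: Bystander: yellow-handled screwdriver 150 mm long, lying on the bench; leave alone.
- spool: Bystander: reel of solder, 52 mm across, 40 mm high; leave alone.
- flux: Bystander: small jar, 44 mm across, 50 mm high; leave alone.
- meter: Bystander: yellow hand-held meter, 150 x 75 x 34 mm, lying flat; leave alone.
- heatsink: Bystander: finned heat sink, 60 x 50 x 28 mm, standing on top of the saw's motor box; leave alone.
Not all that is in view belongs to the job. What is shaped like the blank0 but pink is not meant.

How it is judged:
On the way, in this order (a step that is already met when the one before it is completed fails the run):
1. the catch is slid off while the guard is still shut (value of joint catch above 0.018 m and value of joint guard below 0.01 m), for 0.1 s.
2. the guard is fully open (value of joint guard above 0.155 m), for 0.2 s.
3. the scraper is brought down on the bed with the guard open (value of joint guard above 0.155 m and z of scraper in the frame of saw between 0.045 and 0.062 m and x of scraper in the frame of saw between -0.08 and 0.08 m and y of scraper in the frame of saw between -0.12 and 0.1 m), for 0.1 s.
4. every offcut lies in the trough, the guard still open (value of joint guard above 0.155 m and z of offcut0 in the frame of saw between 0.008 and 0.042 m and y of offcut0 in the frame of saw between 0.088 and 0.152 m and x of offcut0 in the frame of saw between -0.077 and 0.077 m and z of offcut1 in the frame of saw between 0.008 and 0.042 m and y of offcut1 in the frame of saw between 0.088 and 0.152 m and x of offcut1 in the frame of saw between -0.077 and 0.077 m and z of offcut2 in the frame of saw between 0.008 and 0.042 m and y of offcut2 in the frame of saw between 0.088 and 0.152 m and x of offcut2 in the frame of saw between -0.077 and 0.077 m and z of offcut3 in the frame of saw between 0.008 and 0.042 m and y of offcut3 in the frame of saw between 0.088 and 0.152 m and x of offcut3 in the frame of saw between -0.077 and 0.077 m and z of offcut4 in the frame of saw between 0.008 and 0.042 m and y of offcut4 in the frame of saw between 0.088 and 0.152 m and x of offcut4 in the frame of saw between -0.077 and 0.077 m and z of offcut5 in the frame of saw between 0.008 and 0.042 m and y of offcut5 in the frame of saw between 0.088 and 0.152 m and x of offcut5 in the frame of saw between -0.077 and 0.077 m), for 0.3 s.
5. both new blanks lie flat on the bed, the offcuts in the trough, the guard still open (all of step 4 and z of blank0 in the frame of saw between 0.045 and 0.056 m and x of blank0 in the frame of saw between -0.075 and 0.075 m and y of blank0 in the frame of saw between -0.115 and 0.09 m and angle between each of blank0, blank1's own z axis and vertical below 0.15 rad and z of blank1 in the frame of saw between 0.045 and 0.056 m and x of blank1 in the frame of saw between -0.075 and 0.075 m and y of blank1 in the frame of saw between -0.115 and 0.09 m), for 0.3 s.
6. the guard is shut again (value of joint guard below 0.008 m), for 0.2 s.
7. the catch is fully home (value of joint guard below 0.008 m and value of joint catch below 0.004 m), for 0.2 s.
At the end, for the whole second after the job is handed in: Guard shut to within 8 mm, catch home to within 4 mm, every offcut that is present down in the trough, both blanks at rest base down on the bed (within 0.15 rad, fins up), the scraper standing upright and still on the blue mat with its centre within 50 mm along and 35 mm across of the mat's centre (all of step 7 and z of offcut0 in the frame of saw between 0.008 and 0.042 m and y of offcut0 in the frame of saw between 0.088 and 0.152 m and x of offcut0 in the frame of saw between -0.077 and 0.077 m and z of offcut1 in the frame of saw between 0.008 and 0.042 m and y of offcut1 in the frame of saw between 0.088 and 0.152 m and x of offcut1 in the frame of saw between -0.077 and 0.077 m and z of offcut2 in the frame of saw between 0.008 and 0.042 m and y of offcut2 in the frame of saw between 0.088 and 0.152 m and x of offcut2 in the frame of saw between -0.077 and 0.077 m and z of offcut3 in the frame of saw between 0.008 and 0.042 m and y of offcut3 in the frame of saw between 0.088 and 0.152 m and x of offcut3 in the frame of saw between -0.077 and 0.077 m and z of offcut4 in the frame of saw between 0.008 and 0.042 m and y of offcut4 in the frame of saw between 0.088 and 0.152 m and x of offcut4 in the frame of saw between -0.077 and 0.077 m and z of offcut5 in the frame of saw between 0.008 and 0.042 m and y of offcut5 in the frame of saw between 0.088 and 0.152 m and x of offcut5 in the frame of saw between -0.077 and 0.077 m and z of blank0 in the frame of saw between 0.045 and 0.056 m and x of blank0 in the frame of saw between -0.075 and 0.075 m and y of blank0 in the frame of saw between -0.115 and 0.09 m and angle between each of blank0, blank1, scraper's own z axis and vertical below 0.15 rad and z of blank1 in the frame of saw between 0.045 and 0.056 m and x of blank1 in the frame of saw between -0.075 and 0.075 m and y of blank1 in the frame of saw between -0.115 and 0.09 m and x of scraper in the frame of mat between -0.05 and 0.05 m and y of scraper in the frame of mat between -0.035 and 0.035 m and z of scraper in the frame of mat below 0.008 m and linear speed of each of scraper, blank0, blank1 below 0.02 m/s); the robot touches nothing.
It fails at once if an offcut is touched by the gripper's fingers (over 1 N) (contact force between the fingers and offcut0 above 1 N or contact force between the fingers and offcut1 above 1 N or contact force between the fingers and offcut2 above 1 N or contact force between the fingers and offcut3 above 1 N or contact force between the fingers and offcut4 above 1 N or contact force between the fingers and offcut5 above 1 N).
It fails at once if one of the other loose things on the bench is shoved more than 30 mm or knocked over (distance of any of screwdriver, spool, flux, meter, heatsink from where it was at the start of the episode above 0.03 m or angle between any of spool, flux, meter, heatsink's own z axis and vertical above 0.6 rad).
Of offcut0, offcut1, offcut2, offcut3, offcut4, offcut5 only 3 to 6 are there at a start; the rules pass over those that are not, and their reading is None.
At some moment in a run one of scraper, blank0, blank1 may be knocked a few centimetres aside while the robot is not near it.
Once in a run the grip may slacken for a moment while it holds something.
It also fails if it takes over 210 s, if anything falls off the work surface, if the arm or the gripper's body presses on something with over 40 N, if the wrist force passes 120 N, or if a joint passes its speed limit or range.

### The arm

A 6-joint arm with a two-finger parallel gripper is mounted at the origin on the work surface. World frame = base frame: x ahead of the robot, y to its left, z up, the work surface at z = 0. Lengths are in m, angles in rad, forces in N, time in s.
With the tool pointing down it reaches from about 0.35 to 0.975 m from the base axis. Payload 4.9 kg.
Tool frame: the origin (TCP) lies on the centre line of the jaws, within the pads' length; the fingertips stand ctrl.tcp_to_tips ahead of it and the grasp point (between the pads) lies 3 mm ahead of it (ctrl.tcp_to_tips is the distance from the TCP to the fingertips, in m); z points along the fingers, y is the direction in which the jaws open and shut (so a half turn about z gives the same grasp; the last joint's range is limited). The gripper opens to 85 mm and grips with 20 to 120 N. Pads are 22 mm wide; open, the fingers measure 114 mm over their backs; the gripper's body (76 mm by 85 mm) begins 54 mm behind the grasp point. The pads swing forward as they close: fully open they stand 13 mm farther back than shut.
Start: joints at [1.162, 0.053, 1.613, -0, 1.476, -0.119], TCP at [0.179, 0.599, 0.253] pointing down, gripper open.
Joint ranges: [-3.01, 3.01], [-1.01, 2.22], [0.06, 2.58], [-1.02, 4.17], [0.09, 2.62], [-3.14, 3.14]. Speed limits (rad/s): [2.57, 2.57, 3.14, 3.14, 3.14, 3.14].

### API

Orientations are given as a rotation vector (axis times angle).
In Python, from station import ctrl, vision gives the robot as it stands.
- The arm moves only by the tool jog_arm, never from a script. Its argument "deltas" is a list of rows, each a list of 7 numbers: the turn, a rotation vector about the tool's x, y, z in rad, then the shift along the tool's x, y, z in cm, then the opening, from 0 (shut) to 1 (fully open). A call has 1 to 12 rows; each row shifts and turns the commanded pose from where the row before left it, along the tool's axes as they then stand; what a row does not reach is not made up. A row lasts 1/12 s, in which the tool goes at most 41.7 mm and 7.16 degrees, less where a joint would pass 70% of its speed; a pose out of reach is approached as far as the arm can. A call with a gripper value outside its range is refused whole. The fingers move at their own pace and stop on an object; "grip_force" is the grip in N (left out, the last holds). Time passes only in rows, so rows that do not move let the fingers close. It gives the time, the measured TCP pose, the force and the opening at its end, in the units of the state.
- ctrl.get_obs(): the state, without advancing time (a new reading comes with each control period).
- vision.get_image(name): name is "scene" or "top" or "wrist"; returns (picture, depth): 400x640x3 uint8, red, green, blue; 400x640 float32, m along the optical axis (not along the pixel's ray), 0 where there is no reading.
- vision.calibration(name): a dict with "fx", "fy", "cx", "cy" (pixels), "rvec" (rotation vector, rad) and "tvec" (3), from world to camera coordinates, as OpenCV has them; the wrist camera has in their place "hand_eye" (4x4, takes a point from camera to tool coordinates, whose origin is the TCP and whose axes are the flange's). Camera axes: x right, y down, z forward; pixel columns grow to the right and rows downward; lengths in m; the calibration is good to about 2 mm. A picture is of the moment at which its call begins: read the wrist's pose just before it. calibration takes no time and is no camera call.
- ctrl.finish_job(): hands the job in, once; it reports no verdict.
The state is a dict: "t": time; "q": joint angles; "dq": joint speeds; "effort": joint torques, N m; "tool_pos": TCP position; "tool_rot": TCP orientation; "contact_force": force on the tool from outside, world axes, zero at the start; "wrist_torque": the same for the moment, N m; "opening": finger opening in m.
Only numpy, scipy, OpenCV 4.12 (cv2) and the standard library are available. Lean on these libraries where they do the work, as an engineer would, in place of code of your own. Each camera call takes 0.05 s, during which the arm holds its last target. There are 200 camera calls.

## Working session

There is one attempt and no reset: what is moved stays moved. The work goes in short steps, Python scripts to look and compute and a tool call to move; the robot and the scene stay as the last step left them, time stands still between calls to the robot, and variables do not carry over. Pictures are saved under pics/ and viewed, about 12 in all and at most 16, crops included, and the job is handed in when it is done.

Besides the shell and the picture viewer there is one more tool, called after "Request:" by a JSON object that holds its "method" and its "body". jog_arm: Moves the arm, as the interface text tells. Its arguments: {"type":"object","properties":{"deltas":{"type":"array"},"grip_force":{"type":"number"}},"required":["deltas"]}

```bash
ls; mkdir -p pics; cat > h.py <<'E'
import numpy as np, cv2
from station import ctrl, vision
from scipy.spatial.transform import Rotation as R
def cam(name,o=None):
    c=vision.calibration(name)
    K=(c['fx'],c['fy'],c['cx'],c['cy'])
    if 'hand_eye' in c:
        o=o or ctrl.get_obs(); T=np.eye(4); T[:3,:3]=R.from_rotvec(o['tool_rot']).as_matrix(); T[:3,3]=o['tool_pos']
        return K,T@np.array(c['hand_eye'])
    T=np.eye(4);T[:3,:3]=R.from_rotvec(np.ravel(c['rvec'])).as_matrix();T[:3,3]=np.ravel(c['tvec'])
    return K,np.linalg.inv(T)
def plane(cm,uv,z):
    (fx,fy,cx,cy),T=cm; uv=np.atleast_2d(uv).astype(float)
    d=np.c_[(uv[:,0]-cx)/fx,(uv[:,1]-cy)/fy,np.ones(len(uv))]@T[:3,:3].T
    return T[:3,3]+d*((z-T[2,3])/d[:,2])[:,None]
def cloud(cm,dep):
    (fx,fy,cx,cy),T=cm; v,u=np.mgrid[:400,:640]
    p=np.stack([(u-cx)/fx*dep,(v-cy)/fy*dep,dep],-1)
    return p@T[:3,:3].T+T[:3,3]
def shot(name):
    cm=cam(name); im,d=vision.get_image(name)
    np.savez('%s.npz'%name,im=im,d=d)
    return cm,im,d
def save(im,f): cv2.imwrite('pics/'+f,im[:,:,::-1])
E
python3 - <<'E'
from h import *
print(ctrl.tcp_to_tips); o=ctrl.get_obs(); print(o)
for n in ('top','scene'):
    cm,im,d=shot(n); save(im,n+'0.png'); print(n,cm, np.mean(d>0))
E
```

```text
pics
0.022
{'t': 0.0, 'q': array([ 1.16198363e+00,  5.33374555e-02,  1.61430042e+00,  4.27628732e-06,
        1.47600969e+00, -1.19018992e-01]), 'dq': array([-6.54935099e-04, -2.07098387e-05,  5.58313806e-04, -1.27707622e-04,
        2.19779015e-03, -2.63788755e-04]), 'effort': array([-1.05010939e-03, -3.93689525e+01, -3.70175421e+01, -1.67753615e-04,
        7.08385240e-03, -1.28829726e-05]), 'tool_pos': array([0.17837297, 0.59839724, 0.25207117]), 'tool_rot': array([-0.45353813, -3.10813517,  0.00311381]), 'contact_force': array([-0.75740683, -0.22519514, -0.62819256]), 'wrist_torque': array([-0.01210505, -0.01366704, -0.04161597]), 'opening': 0.08523654823603939}
top ((424.533532821902, 424.533532821902, 328.73717024629866, 199.18496910534938), array([[-0.00496698, -0.99108466,  0.13314099,  0.39598778],
       [-0.99996278,  0.00398339, -0.00765297,  0.00535848],
       [ 0.00705439, -0.13317405, -0.99106756,  1.3250553 ],
       [ 0.        ,  0.        ,  0.        ,  1.        ]])) 0.9961328125
scene ((389.4003801665314, 389.4003801665314, 324.11545134302594, 201.68770056625465), array([[ 0.36550208,  0.76552181, -0.52951354,  1.10083274],
       [ 0.93078828, -0.30452407,  0.20223323, -0.19408212],
       [-0.00643567, -0.56678166, -0.8238429 ,  0.98731083],
       [ 0.        ,  0.        ,  0.        ,  1.        ]])) 0.996
```

View pics/top0.png

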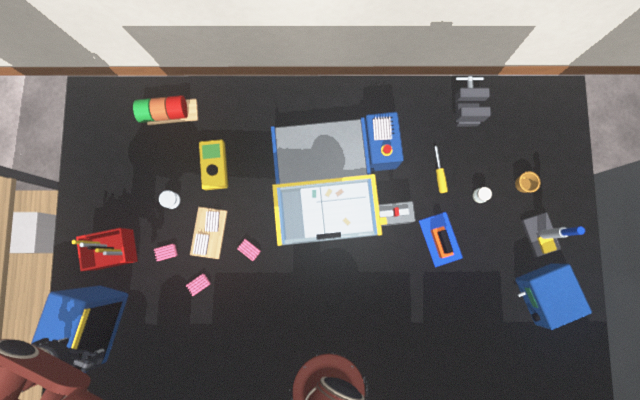

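View pics/scene0.png

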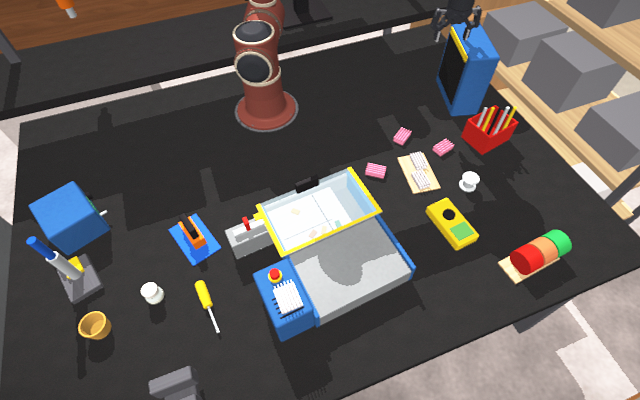

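The top view shows the saw near (327,200). The guard is yellow-edged, with its handle at (328,236). The red catch tab is at (397,212), and the orange scraper on the blue mat is at (443,238).

What could be mistaken for a blank:
- Silver finned pieces on the plywood at (211,220) and (202,243). These are the ones I choose.
- Pink pieces at (165,253), (249,250) and (198,285).
- The heatsink on the motor box at (382,128).

```bash
cat > m1.py <<'E'
from h import *
f=np.load('top.npz'); im,d=f['im'],f['d']; cm=cam('top')
hsv=cv2.cvtColor(im,cv2.COLOR_RGB2HSV)
def blob(lo,hi,box,z,name,img=hsv,close=3):
    x0,y0,x1,y1=box; m=np.zeros((400,640),np.uint8)
    m[y0:y1,x0:x1]=cv2.inRange(img,np.array(lo),np.array(hi))[y0:y1,x0:x1]
    m=cv2.morphologyEx(m,cv2.MORPH_CLOSE,np.ones((close,close)))
    cs=max(cv2.findContours(m,0,1)[0],key=cv2.contourArea)
    w=plane(cm,cs[:,0,:],z)[:,:2]
    (c,s,a)=cv2.minAreaRect((w*1000).astype(np.float32))
    b=cv2.boxPoints((c,s,a)); e=max((b[1]-b[0],b[2]-b[1]),key=np.linalg.norm)
    ang=np.degrees(np.arctan2(e[1],e[0]))%180
    dd=cloud(cm,d)[...,2][m>0]
    print(name,'c',np.round(c,1),'size',np.round(sorted(s),1),'long axis deg',round(ang,1),'px',cv2.contourArea(cs),'z med',np.round(np.median(dd),3))
blob((20,120,120),(35,255,255),(265,165,390,255),.083,'guard')
blob((3,150,120),(18,255,255),(425,215,460,265),.032,'scraper')
blob((100,120,80),(125,255,255),(410,205,470,270),.003,'mat')
blob((8,30,120),(25,140,255),(185,200,232,265),.004,'board')
blob((0,0,150),(179,29,255),(190,200,232,233),.022,'blankA')
blob((0,0,150),(179,29,255),(190,232,232,262),.022,'blankB')
blob((0,150,120),(6,255,255),(388,203,408,222),.124,'tab',close=1)
blob((0,0,0),(179,255,70),(308,228,350,244),.120,'handle',close=1)
save(cv2.resize(im[165:265,180:480],None,fx=2.6,fy=2.6,interpolation=cv2.INTER_CUBIC),'crop1.png')
E
python3 m1.py
```

```text
guard c [533.8  -4.9] size [182.4 323.8] long axis deg 95.7 px 534.0 z med 0.084
scraper c [ 437.8 -346.9] size [37.7 85.2] long axis deg 17.0 px 140.0 z med 0.035
mat c [ 447.6 -350.8] size [ 94.5 154.2] long axis deg 17.7 px 1426.0 z med 0.003
board c [471.2 369.3] size [ 94.3 154.2] long axis deg 172.1 px 1428.5 z med 0.004
blankA c [505.  355.5] size [40.4 61.5] long axis deg 179.8 px 238.5 z med 0.017
blankB c [435.2 386.4] size [40.8 60.3] long axis deg 172.6 px 237.5 z med 0.017
tab c [ 521.2 -196.6] size [ 8.5 20.2] long axis deg 178.5 px 15.0 z med 0.124
handle c [433.1  27. ] size [0. 0.] long axis deg 0.0 px 0.0 z med 0.0
```

View pics/crop1.png

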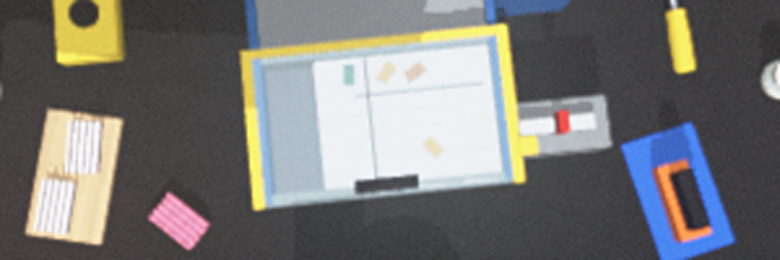

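The crop shows four offcuts under the guard: green (349,74), brass (386,72), copper (414,72) and brass (433,147). The silver blanks are on the plywood and the pink one is off it. The red tab is at (563,122). Next I write a move-planning helper.

```bash
cat >> h.py <<'E'
def goto(p,yaw,o=None):
    """p world m, yaw deg = direction of tool x in world with tool pointing down. Prints row totals: shift in CURRENT tool axes, turn about tool axes"""
    o=o or ctrl.get_obs(); A=R.from_rotvec(o['tool_rot']); a=np.radians(yaw)
    B=R.from_matrix(np.array([[np.cos(a),np.sin(a),0],[np.sin(a),-np.cos(a),0],[0,0,-1]]))
    dp=np.asarray(p)-o['tool_pos']; rv=(A.inv()*B).as_rotvec()
    print('at',np.round(o['tool_pos'],4),'yaw',round(np.degrees(np.arctan2(*A.as_matrix()[[1,0],0])),2),'t',round(o['t'],2),'open',round(o['opening'],4),'F',np.round(o['contact_force'],1))
    print(' shift now-axes cm',np.round(A.inv().apply(dp)*100,2),'| after-turn axes',np.round(B.inv().apply(dp)*100,2),'turn rad',np.round(rv,4))
E
python3 - <<'E'
from h import *
print(vision.calibration('wrist'))
print(R.from_rotvec(ctrl.get_obs()['tool_rot']).as_matrix().round(3))
goto([.45,-.08,.36],5.7); goto([.45,-.08,.36],185.7)
E
```

```text
{'fx': 310.95546881405807, 'fy': 310.95546881405807, 'cx': 322.09152488385, 'cy': 194.0421626097126, 'hand_eye': array([[-5.28842692e-04, -9.48833025e-01, -3.15777786e-01,
         8.16482385e-02],
       [ 9.99999852e-01, -5.40989718e-04, -4.91918795e-05,
        -3.17056955e-04],
       [-1.24157656e-04, -3.15777766e-01,  9.48833171e-01,
        -1.20033972e-01],
       [ 0.00000000e+00,  0.00000000e+00,  0.00000000e+00,
         1.00000000e+00]])}
[[-0.958  0.286 -0.001]
 [ 0.286  0.958 -0.002]
 [ 0.    -0.002 -1.   ]]
at [0.1784 0.5985 0.2522] yaw 163.4 t 0.1 open 0.0855 F [-0.3 -0.2 -0.1]
 shift now-axes cm [-45.41 -57.28 -10.69] | after-turn axes [ 20.29  70.21 -10.78] turn rad [-8.0000e-04  2.4000e-03  2.7524e+00]
at [0.1784 0.5985 0.2522] yaw 163.4 t 0.1 open 0.0855 F [-0.3 -0.2 -0.1]
 shift now-axes cm [-45.41 -57.28 -10.69] | after-turn axes [-20.29 -70.21 -10.78] turn rad [-0.0017 -0.0006 -0.3892]
```

Request:
{"method": "jog_arm", "body": {"deltas": [[0,0,0,-2.27,-2.86,-0.53,1],[0,0,0,-2.27,-2.86,-0.53,1],[0,0,0,-2.27,-2.86,-0.53,1],[0,0,0,-2.27,-2.86,-0.53,1],[0,0,0,-2.27,-2.86,-0.53,1],[0,0,0,-2.27,-2.86,-0.53,1],[0,0,0,-2.27,-2.86,-0.53,1],[0,0,0,-2.27,-2.86,-0.53,1],[0,0,0,-2.27,-2.86,-0.53,1],[0,0,0,-2.27,-2.86,-0.53,1]]}}

```text
t: 0.93
tool_pos: [0.3143, 0.2583, 0.3061]
tool_rot: [-0.453, -3.109, 0.0]
contact_force: [0.6, 0.8, -0.1]
opening: 0.0855
```

Request:
{"method": "jog_arm", "body": {"deltas": [[0,0,0,-2.27,-2.86,-0.53,1],[0,0,0,-2.27,-2.86,-0.53,1],[0,0,0,-2.27,-2.86,-0.53,1],[0,0,0,-2.27,-2.86,-0.53,1],[0,0,0,-2.27,-2.86,-0.53,1],[0,0,0,-2.27,-2.86,-0.53,1],[0,0,0,-2.27,-2.86,-0.53,1],[0,0,0,-2.27,-2.86,-0.53,1],[0,0,0,-2.27,-2.86,-0.53,1],[0,0,0,-2.27,-2.86,-0.53,1]]}}

```text
t: 1.77
tool_pos: [0.4503, -0.0809, 0.3591]
tool_rot: [-0.455, -3.108, -0.0]
contact_force: [0.2, 0.3, -0.3]
opening: 0.0854
```

Request:
{"method": "jog_arm", "body": {"deltas": [[0,0,-0.0973,0,0,0,1],[0,0,-0.0973,0,0,0,1],[0,0,-0.0973,0,0,0,1],[0,0,-0.0973,0,0,0,1],[0,0,0,0,0,0,1]]}}

```text
t: 2.18
tool_pos: [0.45, -0.0791, 0.3587]
tool_rot: [0.158, -3.137, -0.001]
contact_force: [-0.3, 0.3, 0.6]
opening: 0.0853
```

```bash
python3 - <<'E'
from h import *
goto([.45,-.08,.36],185.7)
cm,im,d=shot('wrist'); np.save('cmw.npy',cm[1]); save(im,'w1.png')
E
```

```text
at [ 0.45   -0.0791  0.3587] yaw -174.24 t 2.18 open 0.0853 F [-0.3  0.3  0.6]
 shift now-axes cm [ 0.01 -0.09 -0.13] | after-turn axes [ 0.01 -0.09 -0.13] turn rad [ 0.0005 -0.001   0.0011]
```

View pics/w1.png

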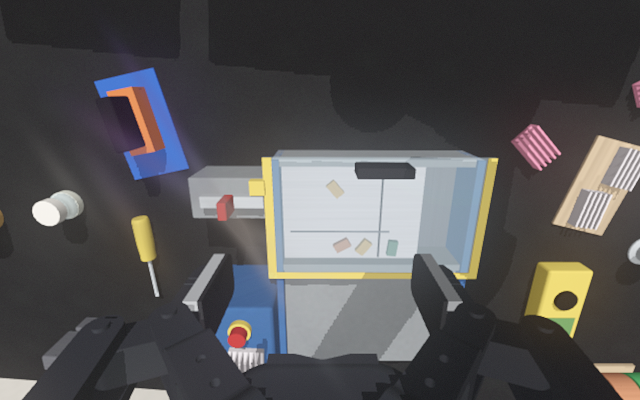

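The wrist view shows the red tab at (225,207), the handle at (385,170), the guard with its yellow edges, and the same four offcuts at (335,188), (342,245), (363,246) and (392,247). Scraper and blanks are unchanged.

```bash
python3 - <<'E'
from h import *
f=np.load('wrist.npz'); im,d=f['im'],f['d']; K=cam('wrist')[0]; cm=(K,np.load('cmw.npy'))
W=cloud(cm,d); hsv=cv2.cvtColor(im,cv2.COLOR_RGB2HSV)
def top(box,zlo,zhi,name):
    x0,y0,x1,y1=box; m=np.zeros((400,640),bool); m[y0:y1,x0:x1]=True
    m&=(W[...,2]>zlo)&(W[...,2]<zhi); p=W[m]*1000
    c,s,a=cv2.minAreaRect(p[:,:2].astype(np.float32)); print(name,len(p),np.round(c,1),np.round(s,1),round(a,1),'z',np.median(p[:,2]).round(1)); return np.array(c)
t=top((205,180,245,230),.116,.132,'tab'); h=top((345,155,425,190),.112,.128,'handle')
# solve pose
v=h-t; m=np.array([-48,200.]); yaw=np.arctan2(v[1],v[0])-np.arctan2(m[1],m[0])
c,s=np.cos(yaw),np.sin(yaw); Rm=np.array([[c,-s],[s,c]])
print('dist',np.linalg.norm(v),np.linalg.norm(m),'yaw',np.degrees(yaw)); 
O=(t-Rm@[-30,-180]+h-Rm@[-78,20])/2; print('origin',O)
y=cv2.inRange(hsv,(20,120,120),(35,255,255)); 
for nm,b in (('L',(258,190,290,270)),('Rr',(455,165,500,270)),('B',(290,268,400,285))):
    q=np.zeros_like(y); q[b[1]:b[3],b[0]:b[2]]=y[b[1]:b[3],b[0]:b[2]]
    vv,uu=np.nonzero(q); w=plane(cm,np.c_[uu,vv],.083)[:,:2]*1000
    l=(w-O)@Rm; print(nm,'saw x',np.percentile(l[:,0],[2,50,98]).round(1),'y',np.percentile(l[:,1],[2,50,98]).round(1)); 
    vx,vy,_,_=cv2.fitLine(w.astype(np.float32),2,0,.01,.01).ravel(); print('  line deg',np.degrees(np.arctan2(vy,vx)))
E
```

```text
tab 205 [ 521.8 -195.7] [23.9 11.8] 5.8 z 123.1
handle 732 [454.6  -1.6] [13.8 69.6] 5.6 z 119.3
dist 205.46565324723713 205.67936211491906 yaw 5.58938551264452
origin [534.12582666 -13.77162825]
L saw x [-45.8 -34.5 -21.8] y [-134.1 -128.8 -124.6]
  line deg 27.550665
Rr saw x [-78.  -10.5  71. ] y [158.5 164.3 170.1]
  line deg 5.5645075
B saw x [81.3 81.4 88.1] y [ 6.5 37.3 56.5]
  line deg -89.23934
```

```bash
cat >> h.py <<'E'
SY=5.59; SO=np.array([.5341,-.0138,0]); SR=R.from_euler('z',SY,degrees=True)
def S(x,y,z): return SO+SR.apply(np.array([x,y,z])/1000.)   # saw mm -> world
def toS(w): return SR.inv().apply(np.asarray(w)-SO)*1000
E
python3 - <<'E'
from h import *
goto(S(-30,-180,190),SY+180); print(toS(ctrl.get_obs()['tool_pos']))
E
```

```text
at [ 0.45   -0.079   0.3588] yaw -174.43 t 2.23 open 0.0853 F [-1.3 -0.5 -0.3]
 shift now-axes cm [ -6.02 -12.34  16.87] | after-turn axes [ -6.   -12.33  16.88] turn rad [ 0.0004 -0.0008 -0.0003]
[-90.01735091 -56.68789774 358.7891946 ]
```

Request:
{"method": "jog_arm", "body": {"deltas": [[0,0,0,-0.86,-1.76,2.41,0.5],[0,0,0,-0.86,-1.76,2.41,0.5],[0,0,0,-0.86,-1.76,2.41,0.5],[0,0,0,-0.86,-1.76,2.41,0.5],[0,0,0,-0.86,-1.76,2.41,0.5],[0,0,0,-0.86,-1.76,2.41,0.5],[0,0,0,-0.86,-1.76,2.41,0.5],[0,0,0,0,0,0,0.5],[0,0,0,0,0,0,0.5]]}}

```text
t: 2.98
tool_pos: [0.5213, -0.1954, 0.1882]
tool_rot: [0.152, -3.134, -0.004]
contact_force: [0.3, 0.4, 0.3]
opening: 0.0426
```

```bash
python3 -c "
from h import *
goto(S(-30,-180,118),SY+180)"
```

```text
at [ 0.5213 -0.1954  0.1882] yaw -174.46 t 2.98 open 0.0426 F [0.3 0.4 0.3]
 shift now-axes cm [-0.07 -0.08  7.02] | after-turn axes [-0.04 -0.06  7.02] turn rad [ 0.003  -0.0042 -0.0008]
```

Request:
{"method": "jog_arm", "body": {"deltas": [[0,0,0,0,0,2.4,0.5],[0,0,0,0,0,2.4,0.5],[0,0,0,0,0,2.2,0.5],[0,0,0,0,0,0,0],[0,0,0,0,0,0,0],[0,0,0,0,0,0,0],[0,0,0,0,0,0,0]], "grip_force": 40}}

```text
t: 3.57
tool_pos: [0.5231, -0.1958, 0.1226]
tool_rot: [-0.156, 3.136, -0.002]
contact_force: [-1.4, 0.4, -1.1]
opening: 0.0114
```

Request:
{"method": "jog_arm", "body": {"deltas": [[0,0,0,0,-0.4,0,0],[0,0,0,0,-0.7,0,0],[0,0,0,0,-0.7,0,0],[0,0,0,0,-0.7,0,0],[0,0,0,0,0,0,0],[0,0,0,0,0,0,0]]}}

```text
t: 4.07
tool_pos: [0.5256, -0.2208, 0.1224]
tool_rot: [-0.155, 3.137, 0.002]
contact_force: [-3.7, 6.3, 7.9]
opening: 0.0109
```

Request:
{"method": "jog_arm", "body": {"deltas": [[0,0,0,0,0,0,0.4],[0,0,0,0,0,0,0.4],[0,0,0,0,0,-3.5,0.4],[0,0,0,0,0,-3.5,0.4],[0,0,0,1.25,3.7,0,0],[0,0,0,1.25,3.7,0,0],[0,0,0,1.25,3.7,0,0],[0,0,0,1.25,3.7,0,0],[0,0,0,1.25,3.7,0,0],[0,0,0,1.25,3.7,0,0],[0,0,0,0,0,0,0]]}}

```text
t: 4.98
tool_pos: [0.4262, -0.0031, 0.1901]
tool_rot: [-0.164, 3.137, 0.002]
contact_force: [0.4, -0.6, 0.0]
opening: 0.0
```

```bash
python3 -c "
from h import *
goto(S(-106,20,115),SY+180)
cm,im,d=shot('top');save(cv2.resize(im[140:260,260:480],None,fx=3,fy=3),'t2.png')"
```

```text
at [ 0.4262 -0.0031  0.1901] yaw -174.01 t 4.98 open 0.0 F [ 0.4 -0.6  0. ]
 shift now-axes cm [-0.03 -0.13  7.51] | after-turn axes [-0.04 -0.12  7.51] turn rad [0.0016 0.0002 0.0069]
```

Request:
{"method": "jog_arm", "body": {"deltas": [[0,0,0,0,0,2.5,0],[0,0,0,0,0,2.5,0],[0,0,0,0,0,2.5,0],[0,0,0,0,0,0,0],[0,0,0,-0.8,0,0,0],[0,0,0,-0.8,0,0,0],[0,0,0,-0.8,0,0,0],[0,0,0,-0.8,0,0,0]]}}

```text
t: 5.7
tool_pos: [0.4617, -0.0044, 0.1169]
tool_rot: [-0.156, 3.136, -0.002]
contact_force: [-2.0, -2.7, 0.8]
opening: 0.0003
```

Request:
{"method": "jog_arm", "body": {"deltas": [[0,0,0,-1.35,0,0,0],[0,0,0,-1.35,0,0,0],[0,0,0,-1.35,0,0,0],[0,0,0,-1.35,0,0,0],[0,0,0,-1.35,0,0,0],[0,0,0,-1.35,0,0,0],[0,0,0,-1.35,0,0,0],[0,0,0,-1.35,0,0,0],[0,0,0,-1.35,0,0,0],[0,0,0,-1.35,0,0,0],[0,0,0,-1.35,0,0,0]]}}

```text
t: 6.62
tool_pos: [0.6099, 0.0105, 0.1168]
tool_rot: [-0.156, 3.136, -0.002]
contact_force: [-2.4, -2.4, 2.0]
opening: -0.0
```

Request:
{"method": "jog_arm", "body": {"deltas": [[0,0,0,0,0,0,0]]}}

```text
t: 6.7
tool_pos: [0.6108, 0.0108, 0.1168]
tool_rot: [-0.156, 3.135, -0.001]
contact_force: [-0.4, -0.0, -0.4]
opening: 0.0
```

```bash
python3 -c "
from h import *
goto(S(79,20,115),SY+180);print(toS(ctrl.get_obs()['tool_pos']))"
```

```text
at [0.6108 0.0108 0.1168] yaw -174.29 t 6.7 open 0.0 F [-0.4 -0.  -0.4]
 shift now-axes cm [-0.03  0.29  0.18] | after-turn axes [-0.02  0.29  0.18] turn rad [-0.0006  0.003   0.002 ]
[ 78.75053861  17.05838168 116.77461876]
```

Request:
{"method": "jog_arm", "body": {"deltas": [[0,0,0,-0.3,0,0,0],[0,0,0,-0.2,0,0,0],[0,0,0,0,0,0,0]]}}

```text
t: 6.95
tool_pos: [0.6116, 0.0112, 0.1165]
tool_rot: [0.156, -3.133, 0.001]
contact_force: [-8.8, -0.8, 6.5]
opening: 0.0001
```

Request:
{"method": "jog_arm", "body": {"deltas": [[0,0,0,1.5,0,0,0.6],[0,0,0,1.5,0,-3,0.6],[0,0,0,0,0,-3.8,1],[0,0,0,0,0,-3.8,1],[0,0,0,0,0,-3.8,1]]}}

```text
t: 7.37
tool_pos: [0.5827, 0.0087, 0.2619]
tool_rot: [-0.156, 3.136, 0.0]
contact_force: [0.7, 0.3, -0.3]
opening: 0.0604
```

```bash
python3 -c "
from h import *
goto([.45,-.34,.26],197)"
```

```text
at [0.5827 0.0087 0.2619] yaw -174.3 t 7.37 open 0.0604 F [ 0.7  0.3 -0.3]
 shift now-axes cm [ 16.67 -33.38   0.15] | after-turn axes [ 22.88 -29.46   0.19] turn rad [-1.000e-04  2.100e-03 -1.972e-01]
```

Request:
{"method": "jog_arm", "body": {"deltas": [[0,0,0,1.67,-3.34,0,1],[0,0,0,1.67,-3.34,0,1],[0,0,0,1.67,-3.34,0,1],[0,0,0,1.67,-3.34,0,1],[0,0,0,1.67,-3.34,0,1],[0,0,0,1.67,-3.34,0,1],[0,0,0,1.67,-3.34,0,1],[0,0,0,1.67,-3.34,0,1],[0,0,0,1.67,-3.34,0,1],[0,0,0,1.67,-3.34,0,1],[0,0,-0.0986,0,0,0,1],[0,0,-0.0986,0,0,0,1]]}}

```text
t: 8.37
tool_pos: [0.4493, -0.3427, 0.2606]
tool_rot: [-0.465, 3.105, -0.003]
contact_force: [0.3, 0.0, -1.3]
opening: 0.0856
```

Request:
{"method": "jog_arm", "body": {"deltas": [[0,0,0,0,0,0,1]]}}

```text
t: 8.45
tool_pos: [0.4498, -0.3414, 0.2605]
tool_rot: [-0.464, 3.105, -0.002]
contact_force: [-0.0, -0.3, 0.2]
opening: 0.0854
```

```bash
cat >> h.py <<'E'
def tops(W,xy,r,zlo,zhi,name):
    m=(np.hypot(W[...,0]-xy[0],W[...,1]-xy[1])<r)&(W[...,2]>zlo)&(W[...,2]<zhi); p=W[m]*1000
    b=cv2.minAreaRect(p[:,:2].astype(np.float32)); q=cv2.boxPoints(b); e=max((q[1]-q[0],q[2]-q[1]),key=np.linalg.norm)
    print(name,len(p),'c',np.round(b[0],1),'size',np.round(sorted(b[1]),1),'axis',round(np.degrees(np.arctan2(e[1],e[0]))%180,1),'z',np.median(p[:,2]).round(1))
    return np.array(b[0])/1000
E
python3 - <<'E'
from h import *
goto([.45,-.34,.26],197)
cm,im,d=shot('wrist'); save(im,'w2.png'); W=cloud(cm,d)
tops(W,(.438,-.347),.09,.066,.085,'grip')
tops(W,(.438,-.347),.09,.026,.038,'body')
cm,im,d=shot('top'); save(cv2.resize(im[100:260,260:480],None,fx=3,fy=3),'t2.png')
W=cloud(cm,d); tops(W,S(-30,-205,0)[:2],.04,.116,.132,'tab'); tops(W,S(97,20,0)[:2],.06,.112,.128,'handle'); print(S(-30,-205,0),S(97,20,0))
E
```

```text
at [ 0.4498 -0.3414  0.2605] yaw -163.0 t 8.45 open 0.0854 F [-0.  -0.3  0.2]
 shift now-axes cm [-0.06  0.13  0.05] | after-turn axes [-0.06  0.13  0.05] turn rad [-0.0018  0.0016 -0.0001]
grip 1350 c [ 436.9 -348.3] size [19.4 69.3] axis 16.3 z 76.3
body 1198 c [ 437.5 -348.3] size [36.1 90.2] axis 16.3 z 34.6
tab 34 c [ 523.8 -221.3] size [12.3 20.5] axis 0.7 z 123.7
handle 120 c [628.3  16.7] size [14.7 67.5] axis 94.2 z 119.8
[ 0.52421155 -0.22074738  0.        ] [0.62869052 0.01555358 0.        ]
```

View pics/t2.png

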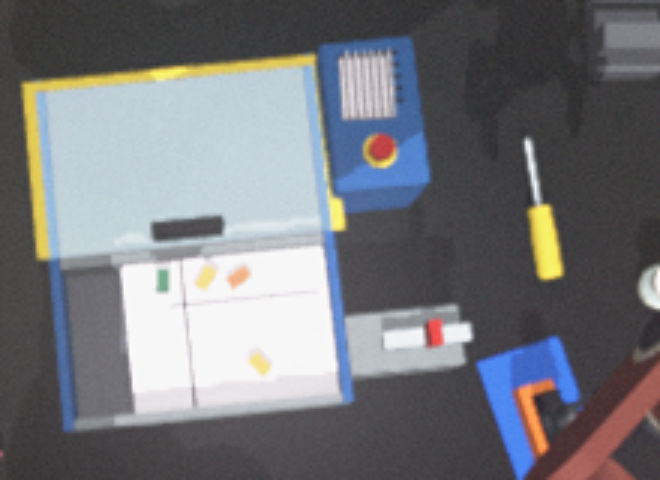

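View pics/w2.png

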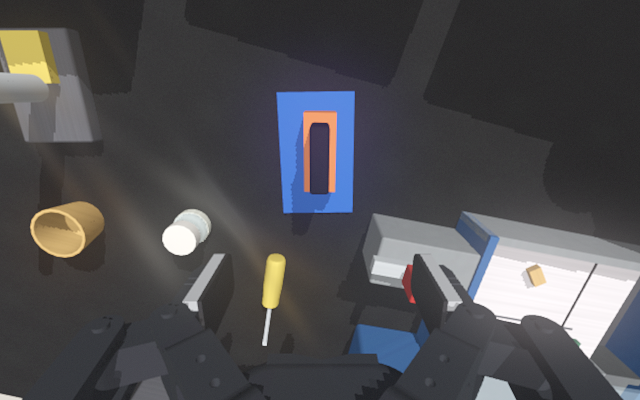

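The guard is fully open (handle and tab measure where expected), and the same four offcuts are on the bed. The scraper is upright on the mat. Its measured size of 90×36 and top at 76 mm agree with what was given.

```bash
python3 -c "
from h import *
goto([.4372,-.3483,.063],196.3)"
```

```text
at [ 0.4501 -0.3405  0.2603] yaw -163.14 t 8.55 open 0.0854 F [0.4 0.2 0. ]
 shift now-axes cm [ 1.49 -0.34 19.73] | after-turn axes [ 1.46 -0.38 19.73] turn rad [-0.0014  0.0011  0.0098]
```

Request:
{"method": "jog_arm", "body": {"deltas": [[0,0,0.011,1.47,-0.38,0,0.8],[0,0,0,0,0,3.5,0.8],[0,0,0,0,0,3.5,0.8],[0,0,0,0,0,3.5,0.8],[0,0,0,0,0,3.5,0.8],[0,0,0,0,0,2.0,0.8],[0,0,0,0,0,2.0,0.8],[0,0,0,0,0,0,0.8],[0,0,0,0,0,0,0.8]]}}

```text
t: 9.3
tool_pos: [0.4368, -0.3475, 0.0789]
tool_rot: [0.446, -3.109, -0.003]
contact_force: [0.1, 0.3, 0.7]
opening: 0.0685
```

```bash
python3 -c "
from h import *
goto([.4372,-.3483,.063],196.3)"
```

```text
at [ 0.4368 -0.3475  0.0789] yaw -163.66 t 9.3 open 0.0685 F [0.1 0.3 0.7]
 shift now-axes cm [-0.02 -0.09  1.59] | after-turn axes [-0.02 -0.09  1.59] turn rad [ 0.0018 -0.0008  0.0007]
```

Request:
{"method": "jog_arm", "body": {"deltas": [[0,0,0,0,-0.05,1.0,0.8],[0,0,0,0,0,0.6,0.8],[0,0,0,0,0,0,0],[0,0,0,0,0,0,0],[0,0,0,0,0,0,0],[0,0,0,0,0,0,0],[0,0,0,0,0,0,0],[0,0,0,0,0,0,0]], "grip_force": 80}}

```text
t: 9.97
tool_pos: [0.4374, -0.3493, 0.0644]
tool_rot: [-0.447, 3.109, -0.002]
contact_force: [0.6, 0.4, 2.8]
opening: 0.019
```

```bash
python3 -c "
from h import *
goto(S(-31,-92,200),SY+180)"
```

```text
at [ 0.4374 -0.3493  0.0644] yaw -163.64 t 9.97 open 0.019 F [0.6 0.4 2.8]
 shift now-axes cm [-13.97  20.99 -13.57] | after-turn axes [ -9.79  23.25 -13.56] turn rad [-0.001   0.0008  0.1879]
```

Request:
{"method": "jog_arm", "body": {"deltas": [[0,0,0,0,0,-1.5,0],[0,0,0,0,0,-3,0],[0,0,0,0,0,-3,0],[0,0,0,0,0,-3,0],[0,0,0,0,0,-3,0]]}}

```text
t: 10.38
tool_pos: [0.4364, -0.3484, 0.1989]
tool_rot: [0.447, -3.109, -0.002]
contact_force: [0.4, -0.5, -3.2]
opening: 0.019
```

Request:
{"method": "jog_arm", "body": {"deltas": [[0,0,0,-1.75,2.62,0,0],[0,0,0,-1.75,2.62,0,0],[0,0,0,-1.75,2.62,0,0],[0,0,0,-1.75,2.62,0,0],[0,0,0,-1.75,2.62,0,0],[0,0,0,-1.75,2.62,0,0],[0,0,0,-1.75,2.62,0,0],[0,0,0,-1.75,2.62,0,0],[0,0,0.047,0,0,0,0],[0,0,0.094,0,0,0,0],[0,0,0.047,0,0,0,0],[0,0,0,0,0,0,0]]}}

```text
t: 11.38
tool_pos: [0.5118, -0.1078, 0.1977]
tool_rot: [0.153, -3.136, -0.001]
contact_force: [-0.1, 0.2, -1.7]
opening: 0.019
```

```bash
python3 - <<'E'
from h import *
o=ctrl.get_obs(); goto(S(-31,-92,112),SY+180)
print(toS(o['tool_pos']))
cm,im,d=shot('top'); save(cv2.resize(im[120:260,260:480],None,fx=3,fy=3),'t3.png')
W=cloud(cm,d); 
cm,im,d=shot('scene'); save(im[140:340,180:440].repeat(3,0).repeat(3,1),'s3.png')
E
```

```text
at [ 0.5118 -0.1078  0.1977] yaw -174.41 t 11.38 open 0.019 F [-0.1  0.2 -1.7]
 shift now-axes cm [-0.04 -0.06  8.57] | after-turn axes [-0.03 -0.06  8.57] turn rad [ 0.0006 -0.0014  0.    ]
[-31.31076473 -91.41067098 197.67238805]
```

View pics/s3.png

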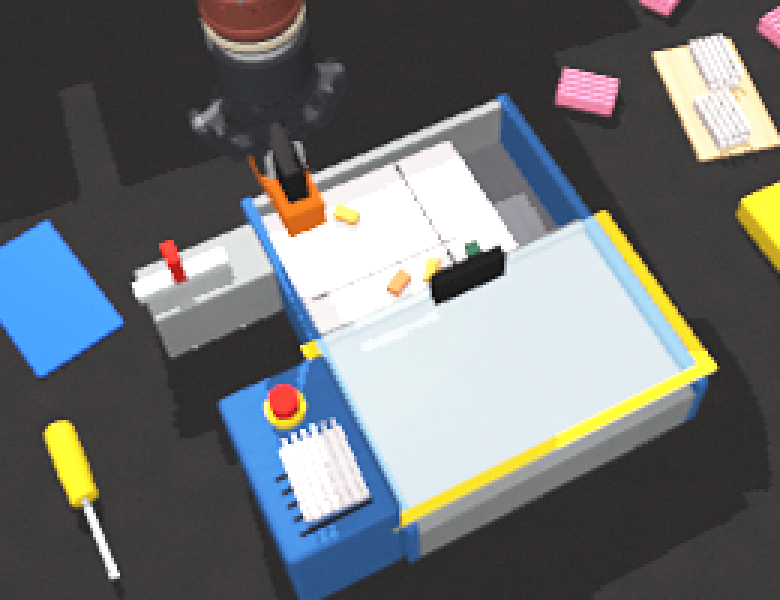

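Scraper held upright over the catch end of the bed. Four offcuts are visible, at (347,214), (399,284), (431,270) and (473,250) in the crop.

Request:
{"method": "jog_arm", "body": {"deltas": [[0,0,0,-0.4,0,2,0],[0,0,0,0,0,2,0],[0,0,0,0,0,2,0],[0,0,0,0,0,1.5,0],[0,0,0,0,0,0.7,0],[0,0,0,0,0,0,0],[0,0,0,0,0,0,0]]}}

```text
t: 12.07
tool_pos: [0.5163, -0.1081, 0.1167]
tool_rot: [0.153, -3.138, -0.0]
contact_force: [0.1, -0.1, -2.6]
opening: 0.019
```

Request:
{"method": "jog_arm", "body": {"deltas": [[0,0,0,0,0,0.2,0],[0,0,0,0,0,0,0]]}}

```text
t: 12.23
tool_pos: [0.5171, -0.1083, 0.1158]
tool_rot: [-0.153, 3.136, -0.001]
contact_force: [0.0, 0.0, -2.8]
opening: 0.0192
```

Request:
{"method": "jog_arm", "body": {"deltas": [[0,0,0,0,0,0.2,0],[0,0,0,0,0,0.1,0],[0,0,0,0,0,0,0]]}}

```text
t: 12.48
tool_pos: [0.5163, -0.108, 0.1117]
tool_rot: [-0.153, 3.138, -0.0]
contact_force: [-0.9, 0.5, -3.3]
opening: 0.019
```

Request:
{"method": "jog_arm", "body": {"deltas": [[0,0,0,0,0,0.1,0],[0,0,0,0,0,0,0]]}}

```text
t: 12.65
tool_pos: [0.5165, -0.108, 0.1115]
tool_rot: [0.153, -3.138, 0.0]
contact_force: [-3.5, 0.1, 2.9]
opening: 0.0185
```

Request:
{"method": "jog_arm", "body": {"deltas": [[0,0,0,0,0.5,-0.05,0],[0,0,0,0,0.9,0,0],[0,0,0,0,0.9,0,0],[0,0,0,0,0.9,0,0],[0,0,0,0,0.9,0,0],[0,0,0,0,0.9,0,0],[0,0,0,0,0.9,0,0],[0,0,0,0,0.9,0,0],[0,0,0,0,0.9,0,0],[0,0,0,0,0.9,0,0],[0,0,0,0,0.9,0,0]]}}

```text
t: 13.57
tool_pos: [0.5072, -0.0127, 0.1114]
tool_rot: [-0.153, 3.137, -0.001]
contact_force: [0.4, -3.1, 1.4]
opening: 0.0193
```

Request:
{"method": "jog_arm", "body": {"deltas": [[0,0,0,0,0.9,0,0],[0,0,0,0,0.9,0,0],[0,0,0,0,0.9,0,0],[0,0,0,0,0.9,0,0],[0,0,0,0,0.9,0,0],[0,0,0,0,0.9,0,0],[0,0,0,0,0.9,0,0],[0,0,0,0,0.9,0,0],[0,0,0,0,0.9,0,0],[0,0,0,0,0.8,0,0],[0,0,0,0,0,0,0],[0,0,0,0,0,0,0]]}}

```text
t: 14.57
tool_pos: [0.4983, 0.0769, 0.1115]
tool_rot: [-0.154, 3.138, 0.004]
contact_force: [-0.6, -0.7, 6.5]
opening: 0.0189
```

```bash
python3 - <<'E'
from h import *
o=ctrl.get_obs(); print(toS(o['tool_pos'])); goto(S(-27,92,112),SY+180)
cm,im,d=shot('scene'); save(im[140:300,180:440].repeat(3,0).repeat(3,1),'s4.png')
E
```

```text
[-26.7581534   93.75786011 111.4762261 ]
at [0.4983 0.0769 0.1115] yaw -174.38 t 14.57 open 0.0189 F [-0.6 -0.7  6.5]
 shift now-axes cm [ 0.02 -0.18 -0.05] | after-turn axes [ 0.02 -0.18 -0.05] turn rad [0.0023 0.0003 0.0006]
```

View pics/s4.png

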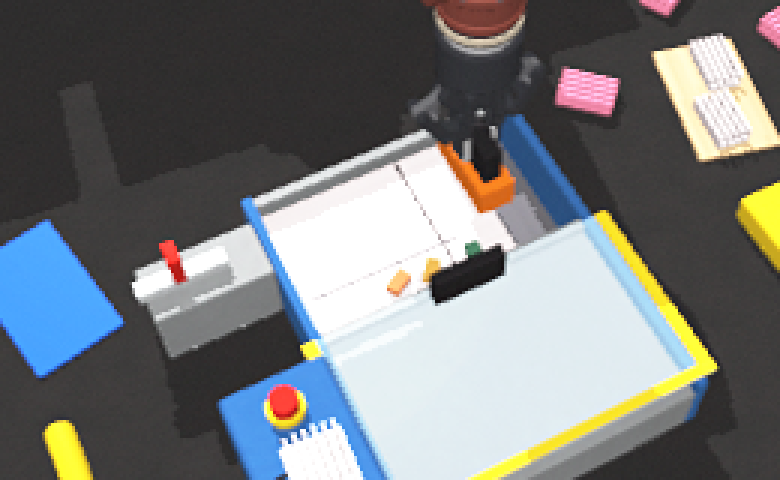

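Request:
{"method": "jog_arm", "body": {"deltas": [[0,0,0,0,-0.3,-2,0],[0,0,0,0,0,-2,0],[0,0,0,-0.68,-2.3,0,0],[0,0,0,-0.68,-2.3,0,0],[0,0,0,-0.68,-2.3,0,0],[0,0,0,-0.68,-2.3,0,0],[0,0,0,-0.68,-2.3,0,0],[0,0,0,-0.68,-2.3,0,0],[0,0,0,-0.68,-2.3,0,0],[0,0,0,-0.68,-2.1,0,0],[0,0,0,0,0,1.5,0],[0,0,0,0,0,1.5,0]]}}

```text
t: 15.62
tool_pos: [0.5706, -0.103, 0.1197]
tool_rot: [0.15, -3.138, -0.006]
contact_force: [0.4, 1.2, -3.0]
opening: 0.0191
```

Request:
{"method": "jog_arm", "body": {"deltas": [[0,0,0,0,0,0.6,0],[0,0,0,0,0,0.35,0],[0,0,0,0,0,0,0],[0,0,0,0,0,0,0]]}}

```text
t: 15.95
tool_pos: [0.5693, -0.1019, 0.1116]
tool_rot: [0.154, -3.134, -0.005]
contact_force: [-5.8, -0.1, 6.8]
opening: 0.019
```

```bash
python3 -c "
from h import *
print(toS(ctrl.get_obs()['tool_pos'])); goto(S(27.5,-92,111.5),SY+180)"
```

```text
[ 26.41964183 -91.0739518  111.6372289 ]
at [ 0.5693 -0.1019  0.1116] yaw -174.39 t 15.95 open 0.019 F [-5.8 -0.1  6.8]
 shift now-axes cm [-0.11 -0.09  0.01] | after-turn axes [-0.11 -0.09  0.01] turn rad [ 0.0035 -0.0039  0.0003]
```

Request:
{"method": "jog_arm", "body": {"deltas": [[0,0,0,0.1,0.5,-0.06,0],[0,0,0,0,0.9,0,0],[0,0,0,0,0.9,0,0],[0,0,0,0,0.9,0,0],[0,0,0,0,0.9,0,0],[0,0,0,0,0.9,0,0],[0,0,0,0,0.9,0,0],[0,0,0,0,0.9,0,0],[0,0,0,0,0.9,0,0],[0,0,0,0,0.9,0,0],[0,0,0,0,0.9,0,0]]}}

```text
t: 16.87
tool_pos: [0.5602, -0.0083, 0.1122]
tool_rot: [0.153, -3.138, -0.0]
contact_force: [0.4, 0.3, -2.4]
opening: 0.019
```

Request:
{"method": "jog_arm", "body": {"deltas": [[0,0,0,0,0.9,0,0],[0,0,0,0,0.9,0,0],[0,0,0,0,0.9,0,0],[0,0,0,0,0.9,0,0],[0,0,0,0,0.9,0,0],[0,0,0,0,0.9,0,0],[0,0,0,0,0.9,0,0],[0,0,0,0,0.9,0,0],[0,0,0,0,0.9,0,0],[0,0,0,0,0.9,0,0],[0,0,0,0,0,0,0],[0,0,0,0,0,0,0]]}}

```text
t: 17.87
tool_pos: [0.5515, 0.0808, 0.1122]
tool_rot: [0.155, -3.138, 0.0]
contact_force: [0.4, 0.5, -3.1]
opening: 0.0189
```

Request:
{"method": "jog_arm", "body": {"deltas": [[0,0,0,0,-0.3,-2,0],[0,0,0,0,0,-3,0],[0,0,0,0,0,-3,0],[0,0,0,1,-3,-3,0],[0,0,0,1,-4,0,0],[0,0,0,1,-4,0,0],[0,0,0,1,-4,0,0],[0,0,0,1,-4,0,0],[0,0,0,1,-4,0,0],[0,0,0,0,0,0,0]]}}

```text
t: 18.7
tool_pos: [0.5135, -0.1628, 0.2212]
tool_rot: [0.141, -3.138, 0.007]
contact_force: [-0.5, -0.4, -2.5]
opening: 0.0192
```

```bash
python3 - <<'E'
from h import *
cm,im,d=shot('top'); t=im[140:260,265:430].repeat(3,0).repeat(3,1)
cm,im,d=shot('scene'); s=im[160:260,230:400].repeat(3,0).repeat(3,1)
c=np.zeros((600,800,3),np.uint8); c[:360,:495]=t[:360,:495]; c[300:600,290:800]=s; save(c,'c5.png')
goto([.4372,-.3483,.2],196.3)
E
```

```text
at [ 0.5143 -0.1579  0.2209] yaw -174.65 t 18.8 open 0.019 F [ 0.3  0.4 -1.8]
 shift now-axes cm [  9.45 -18.24   2.08] | after-turn axes [ 12.75 -16.11   2.09] turn rad [ 0.0002 -0.     -0.191 ]
```

View pics/c5.png

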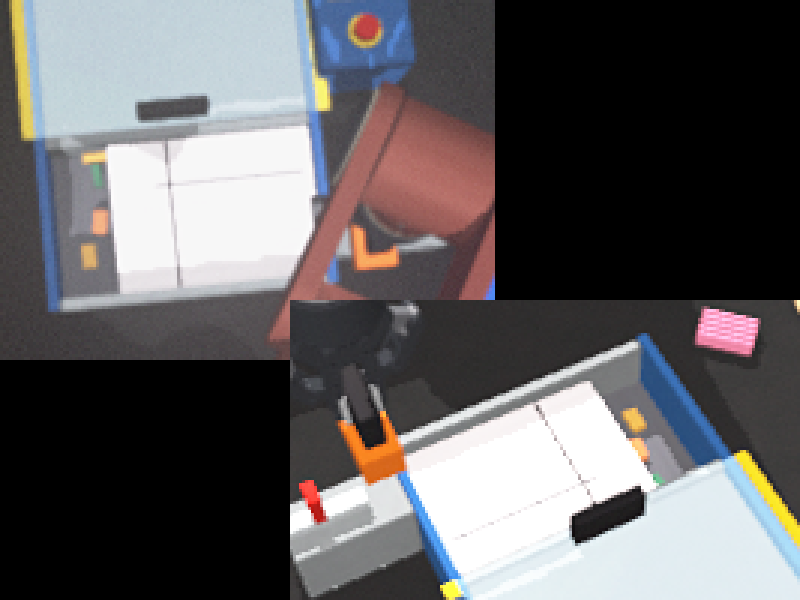

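All four offcuts are in the trough, at (94,158), (98,175), (100,222) and (89,257) in the crop, and the bed is clear. Next I check the heights in the trough while moving the scraper back.

```bash
python3 - <<'E'
from h import *
f=np.load('top.npz'); im,d=f['im'],f['d']; cm=cam('top'); W=cloud(cm,d); L=SR.inv().apply((W-SO).reshape(-1,3)).reshape(W.shape)*1000
hsv=cv2.cvtColor(im,cv2.COLOR_RGB2HSV)
m=((L[...,0]>-80)&(L[...,0]<80)&(L[...,1]>80)&(L[...,1]<155)&(L[...,2]<70)&(hsv[...,1]>90)&((hsv[...,0]<30)|((hsv[...,0]>50)&(hsv[...,0]<98)))).astype(np.uint8)
n,l,s,c=cv2.connectedComponentsWithStats(m)
for i in range(1,n):
    if s[i,4]>5: p=L[l==i]; print(c[i].round(),s[i,4],'hue',np.median(hsv[...,0][l==i]),'min',p.min(0).round(),'med',np.median(p,0).round(),'max',p.max(0).round())
E
```

```text
[296. 192.] 22 hue 20.5 min [65. 94. 16.] med [ 69. 104.  25.] max [ 75. 114.  34.]
[298. 214.] 38 hue 10.5 min [-8. 98. 11.] med [  3. 104.  20.] max [ 15. 111.  25.]
[294. 225.] 33 hue 18.0 min [-43. 113.  11.] med [-31. 119.  20.] max [-21. 126.  26.]
```

Request:
{"method": "jog_arm", "body": {"deltas": [[0,0,0,1.58,-3.04,0,0],[0,0,0,1.58,-3.04,0,0],[0,0,0,1.58,-3.04,0,0],[0,0,0,1.58,-3.04,0,0],[0,0,0,1.58,-3.04,0,0],[0,0,0,1.58,-3.04,0,0],[0,0,-0.05,0,0,0,0],[0,0,-0.09,0,0,0,0],[0,0,-0.05,0,0,0,0],[0,0,0,0,0,0,0]]}}

```text
t: 19.63
tool_pos: [0.4387, -0.3459, 0.2206]
tool_rot: [0.453, -3.109, -0.001]
contact_force: [0.7, -0.4, -2.6]
opening: 0.019
```

```bash
python3 -c "
from h import *
goto([.4440,-.3500,.0644],197)"
```

```text
at [ 0.4387 -0.3459  0.2206] yaw -163.41 t 19.63 open 0.019 F [ 0.7 -0.4 -2.6]
 shift now-axes cm [-0.39 -0.56 15.62] | after-turn axes [-0.38 -0.55 15.62] turn rad [ 0.0006 -0.     -0.0072]
```

Request:
{"method": "jog_arm", "body": {"deltas": [[0,0,0,-0.35,-0.5,3,0],[0,0,0,0,0,3.5,0],[0,0,0,0,0,3.5,0],[0,0,0,0,0,2.7,0],[0,0,0,0,0,1.5,0],[0,0,0,0,0,0.5,0],[0,0,0,0,0,0,0],[0,0,0,0,0,0,0]]}}

```text
t: 20.3
tool_pos: [0.4439, -0.3506, 0.0749]
tool_rot: [-0.451, 3.108, -0.002]
contact_force: [0.0, -0.7, -1.8]
opening: 0.0194
```

Request:
{"method": "jog_arm", "body": {"deltas": [[0,0,0,0,0,0.5,0],[0,0,0,0,0,0.4,0],[0,0,0,0,0,0,0],[0,0,0,0,0,0,0]]}}

```text
t: 20.63
tool_pos: [0.4431, -0.3507, 0.0652]
tool_rot: [-0.45, 3.109, -0.001]
contact_force: [0.3, -0.1, -2.7]
opening: 0.019
```

Request:
{"method": "jog_arm", "body": {"deltas": [[0,0,0,0,0,0.1,0],[0,0,0,0,0,0,0]]}}

```text
t: 20.8
tool_pos: [0.4433, -0.3509, 0.0645]
tool_rot: [-0.45, 3.109, -0.001]
contact_force: [-0.6, 0.7, -1.1]
opening: 0.0189
```

Request:
{"method": "jog_arm", "body": {"deltas": [[0,0,0,0,0,0.05,0],[0,0,0,0,0,0,0.7],[0,0,0,0,0,0,0.7],[0,0,0,0,0,0,0.7],[0,0,0,0,0,0,0.7],[0,0,0,0,0,-2,0.7],[0,0,0,0,0,-4,0.8],[0,0,0,0,0,-4,1],[0,0,0,0,0,-4,1],[0,0,0,0,0,-4,1],[0,0,0,0,0,-2,1],[0,0,0,0,0,0,1]]}}

```text
t: 21.8
tool_pos: [0.4451, -0.3527, 0.2713]
tool_rot: [-0.449, 3.102, -0.016]
contact_force: [0.4, -0.8, 1.1]
opening: 0.0854
```

```bash
python3 - <<'E'
from h import *
goto([.47,.36,.27],176)
cm,im,d=shot('wrist'); W=cloud(cm,d)
tops(W,(.444,-.35),.09,.066,.085,'grip'); tops(W,(.444,-.35),.09,.026,.038,'body')
E
```

```text
at [ 0.4451 -0.3527  0.2713] yaw -163.52 t 21.8 open 0.0854 F [ 0.4 -0.8  1.1]
 shift now-axes cm [-22.61  67.63  -0.5 ] | after-turn axes [ 2.49 71.27  0.13] turn rad [-0.01    0.0078  0.3575]
grip 1234 c [ 443.2 -350.5] size [19.6 69.5] axis 17.0 z 76.3
body 1098 c [ 443.3 -350.4] size [35.9 89.8] axis 16.9 z 34.6
```

Request:
{"method": "jog_arm", "body": {"deltas": [[0,0,0,-1.13,3.38,0,1],[0,0,0,-1.13,3.38,0,1],[0,0,0,-1.13,3.38,0,1],[0,0,0,-1.13,3.38,0,1],[0,0,0,-1.13,3.38,0,1],[0,0,0,-1.13,3.38,0,1],[0,0,0,-1.13,3.38,0,1],[0,0,0,-1.13,3.38,0,1],[0,0,0,-1.13,3.38,0,1],[0,0,0,-1.13,3.38,0,1]]}}

```text
t: 22.68
tool_pos: [0.4543, 0.0074, 0.2611]
tool_rot: [0.449, -3.106, -0.002]
contact_force: [0.1, 0.0, 0.0]
opening: 0.0857
```

Request:
{"method": "jog_arm", "body": {"deltas": [[0,0,0,-1.13,3.38,0,1],[0,0,0,-1.13,3.38,0,1],[0,0,0,-1.13,3.38,0,1],[0,0,0,-1.13,3.38,0,1],[0,0,0,-1.13,3.38,0,1],[0,0,0,-1.13,3.38,0,1],[0,0,0,-1.13,3.38,0,1],[0,0,0,-1.13,3.38,0,1],[0,0,0,-1.13,3.38,0,1],[0,0,0,-1.13,3.38,0,1]]}}

```text
t: 23.52
tool_pos: [0.4668, 0.3632, 0.2606]
tool_rot: [0.45, -3.106, 0.003]
contact_force: [0.4, -0.8, 0.3]
opening: 0.0859
```

Request:
{"method": "jog_arm", "body": {"deltas": [[0,0,0.09,0,0,0,1],[0,0,0.09,0,0,0,1],[0,0,0.09,0,0,0,1],[0,0,0.09,0,0,0,1],[0,0,0,0,0,0,1],[0,0,0,0,0,0,1]]}}

```text
t: 24.02
tool_pos: [0.4673, 0.3614, 0.2613]
tool_rot: [-0.11, -3.137, 0.003]
contact_force: [0.8, 0.0, -0.9]
opening: 0.0854
```

```bash
python3 - <<'E'
from h import *
goto([.47,.36,.27],176)
cm,im,d=shot('wrist'); W=cloud(cm,d); save(im,'w6.png')
tops(W,(.505,.3555),.04,.0165,.03,'A'); tops(W,(.4352,.3864),.04,.0165,.03,'B')
E
```

```text
at [0.4673 0.3614 0.2613] yaw 175.98 t 24.02 open 0.0854 F [ 0.8  0.  -0.9]
 shift now-axes cm [-0.27 -0.12 -0.87] | after-turn axes [-0.28 -0.12 -0.87] turn rad [-0.0018 -0.0027 -0.0003]
A 625 c [504.9 357.1] size [36.  60.7] axis 176.9 z 21.5
B 770 c [434.8 388.4] size [36. 60.] axis 172.6 z 21.5
```

View pics/w6.png

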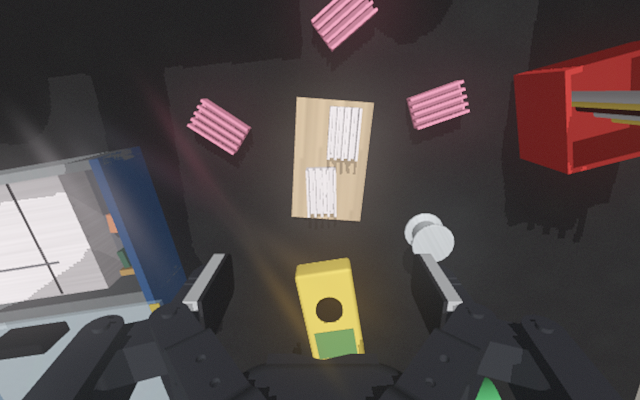

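The two silver blanks are on the plywood at (345,133) and (321,192). Pink decoys are at (345,22), (220,127) and (438,104). Blank sizes match at 36×60, with tops at 21.5 mm.

```bash
python3 -c "
from h import *
goto([.5049,.3571,.027],176.9)"
```

```text
at [0.4675 0.3614 0.2617] yaw 175.97 t 24.07 open 0.0856 F [ 1.2 -0.1 -0.6]
 shift now-axes cm [-3.81 -0.14 23.47] | after-turn axes [-3.76 -0.23 23.47] turn rad [-0.0014 -0.0021 -0.0162]
```

Request:
{"method": "jog_arm", "body": {"deltas": [[0,0,0,-3.78,-0.14,0,0.65],[0,0,-0.016,0,0,3.7,0.65],[0,0,0,0,0,3.7,0.65],[0,0,0,0,0,3.7,0.65],[0,0,0,0,0,3.7,0.65],[0,0,0,0,0,3.2,0.65],[0,0,0,0,0,2.5,0.65],[0,0,0,0,0,1,0.65],[0,0,0,0,0,0,0.65],[0,0,0,0,0,0,0.65]]}}

```text
t: 24.9
tool_pos: [0.5058, 0.3577, 0.0487]
tool_rot: [-0.088, -3.14, 0.0]
contact_force: [0.3, 0.1, 0.2]
opening: 0.0556
```

```bash
python3 -c "
from h import *
goto([.5049,.3571,.027],176.9)"
```

```text
at [0.5058 0.3577 0.0487] yaw 176.8 t 24.9 open 0.0556 F [0.3 0.1 0.2]
 shift now-axes cm [ 0.09 -0.06  2.17] | after-turn axes [ 0.09 -0.06  2.17] turn rad [-0.     -0.     -0.0017]
```

Request:
{"method": "jog_arm", "body": {"deltas": [[0,0,0,0,0,1.2,0.65],[0,0,0,0,0,0.9,0.65],[0,0,0,0,0,0,0.65],[0,0,0,0,0,0,0],[0,0,0,0,0,0,0],[0,0,0,0,0,0,0],[0,0,0,0,0,0,0]], "grip_force": 50}}

```text
t: 25.48
tool_pos: [0.506, 0.3579, 0.028]
tool_rot: [0.088, 3.139, 0.001]
contact_force: [-0.6, -0.5, 0.3]
opening: 0.0349
```

Request:
{"method": "jog_arm", "body": {"deltas": [[0,0,0,0,0,-1,0],[0,0,0,0,0,-2.5,0],[0,0,0,0,0,-3.5,0],[0,0,0,0,0,-3.5,0],[0,0,0,0,0,-3.5,0],[0,0,0,0,0,0,0]]}}

```text
t: 25.98
tool_pos: [0.5097, 0.36, 0.178]
tool_rot: [0.088, 3.127, 0.012]
contact_force: [1.4, 0.4, 0.8]
opening: 0.035
```

```bash
python3 -c "
from h import *
goto(S(0,-60,166),SY+180)"
```

```text
at [0.5097 0.36   0.178 ] yaw 176.78 t 25.98 open 0.035 F [1.4 0.4 0.8]
 shift now-axes cm [ -5.44 -43.12   0.92] | after-turn axes [  1.22 -43.44   1.2 ] turn rad [ 0.0073  0.0141 -0.1538]
```

Request:
{"method": "jog_arm", "body": {"deltas": [[0,0,0,-0.42,-3.59,0,0],[0,0,0,-0.42,-3.59,0,0],[0,0,0,-0.42,-3.59,0,0],[0,0,0,-0.42,-3.59,0,0],[0,0,0,-0.42,-3.59,0,0],[0,0,0,-0.42,-3.59,0,0],[0,0,0,-0.42,-3.59,0,0],[0,0,0,-0.42,-3.59,0,0],[0,0,0,-0.42,-3.59,0,0],[0,0,0,-0.42,-3.59,0,0],[0,0,0,-0.42,-3.59,0,0],[0,0,0,-0.42,-3.59,0,0]]}}

```text
t: 26.98
tool_pos: [0.5314, -0.0771, 0.1681]
tool_rot: [0.089, 3.139, -0.0]
contact_force: [1.2, -0.5, 0.3]
opening: 0.0349
```

Request:
{"method": "jog_arm", "body": {"deltas": [[0,0,-0.077,0,0,0,0],[0,0,-0.077,0,0,0,0],[0,0,0,0,0,2,0],[0,0,0,0,0,2,0],[0,0,0,0,0,2,0],[0,0,0,0,0,0,0],[0,0,0,0,0,0,0]]}}

```text
t: 27.57
tool_pos: [0.5307, -0.0751, 0.1067]
tool_rot: [0.153, -3.135, -0.001]
contact_force: [0.1, -0.0, -0.8]
opening: 0.0348
```

```bash
python3 -c "
from h import *
goto(S(0,-60,74),SY+180); print(toS(ctrl.get_obs()['tool_pos']))"
```

```text
at [ 0.5307 -0.0751  0.1067] yaw -174.41 t 27.57 open 0.0348 F [ 0.1 -0.  -0.8]
 shift now-axes cm [-0.94  0.06  3.26] | after-turn axes [-0.93  0.07  3.27] turn rad [ 0.0009 -0.0024  0.    ]
[ -9.34423946 -60.65277523 106.65242881]
```

Request:
{"method": "jog_arm", "body": {"deltas": [[0,0,0,0,0,1.5,0],[0,0,0,0,0,1.0,0],[0,0,0,0,0,0.4,0],[0,0,0,0,0,0,0],[0,0,0,0,0,0,0]]}}

```text
t: 27.98
tool_pos: [0.5319, -0.0754, 0.0789]
tool_rot: [-0.153, 3.137, -0.0]
contact_force: [0.3, 0.0, -0.9]
opening: 0.0349
```

Request:
{"method": "jog_arm", "body": {"deltas": [[0,0,0,0,0,0.2,0],[0,0,0,0,0,0,0]]}}

```text
t: 28.15
tool_pos: [0.532, -0.0754, 0.0769]
tool_rot: [-0.153, 3.137, -0.0]
contact_force: [0.2, 0.5, -0.8]
opening: 0.035
```

Request:
{"method": "jog_arm", "body": {"deltas": [[0,0,0,0,0,0.2,0],[0,0,0,0,0,0,0]]}}

```text
t: 28.32
tool_pos: [0.5316, -0.0753, 0.0744]
tool_rot: [-0.153, 3.138, -0.0]
contact_force: [-0.4, 0.7, -0.4]
opening: 0.0347
```

Request:
{"method": "jog_arm", "body": {"deltas": [[0,0,0,0,0,0.1,0],[0,0,0,0,0,0,0]]}}

```text
t: 28.48
tool_pos: [0.5318, -0.0754, 0.0739]
tool_rot: [0.153, -3.138, 0.0]
contact_force: [-2.3, 0.9, 2.7]
opening: 0.0349
```

Request:
{"method": "jog_arm", "body": {"deltas": [[0,0,0,0,0,-0.05,0.55],[0,0,0,0,0,0,0.55],[0,0,0,0,0,0,0.55],[0,0,0,0,0,0,0.55],[0,0,0,0,0,-2,0.55],[0,0,0,0,0,-3.5,0.65],[0,0,0,0,0,-3.5,0.65],[0,0,0,0,0,-3.5,0.65],[0,0,0,0,0,-3.5,0.65],[0,0,0,0,0,0,0.65]]}}

```text
t: 29.32
tool_pos: [0.5354, -0.0764, 0.2432]
tool_rot: [-0.153, 3.124, -0.007]
contact_force: [0.7, -0.4, 2.0]
opening: 0.0555
```

```bash
python3 - <<'E'
from h import *
goto([.4348,.3884,.23],172.6)
cm,im,d=shot('wrist'); save(im,'w7.png');W=cloud(cm,d); c=tops(W,S(-9,-60,0)[:2],.045,.060,.076,'A on bed'); print(toS([c[0],c[1],0]))
E
```

```text
at [ 0.5354 -0.0764  0.2432] yaw -174.4 t 29.32 open 0.0555 F [ 0.7 -0.4  2. ]
 shift now-axes cm [ 5.5  47.24  0.99] | after-turn axes [15.96 44.79  1.32] turn rad [-0.0039  0.0144  0.2268]
A on bed 997 c [531.1 -75.2] size [36.  60.5] axis 5.9 z 67.5
[ -8.96710214 -60.77307257   0.        ]
```

Request:
{"method": "jog_arm", "body": {"deltas": [[0,0,0,0.46,3.94,0,0.65],[0,0,0,0.46,3.94,0,0.65],[0,0,0,0.46,3.94,0,0.65],[0,0,0,0.46,3.94,0,0.65],[0,0,0,0.46,3.94,0,0.65],[0,0,0,0.46,3.94,0,0.65],[0,0,0,0.46,3.94,0,0.65],[0,0,0,0.46,3.94,0,0.65],[0,0,0,0.46,3.94,0,0.65],[0,0,0,0.46,3.94,0,0.65],[0,0,0,0.46,3.94,0,0.65],[0,0,0,0.46,3.94,0,0.65]]}}

```text
t: 30.37
tool_pos: [0.4292, 0.3913, 0.232]
tool_rot: [0.153, -3.136, 0.002]
contact_force: [0.6, 0.3, 0.0]
opening: 0.0554
```

Request:
{"method": "jog_arm", "body": {"deltas": [[0,0,0.076,0,0,0,0.65],[0,0,0.076,0,0,0,0.65],[0,0,0.076,0,0,0,0.65],[0,0,0,0,0,0,0.65],[0,0,0,0,0,0,0.65]]}}

```text
t: 30.78
tool_pos: [0.4301, 0.3895, 0.2324]
tool_rot: [-0.201, -3.133, 0.002]
contact_force: [1.2, 0.4, -0.1]
opening: 0.0554
```

```bash
python3 - <<'E'
from h import *
cm,im,d=shot('wrist'); save(im,'w8.png');W=cloud(cm,d); c=tops(W,(.4352,.3864),.07,.0165,.03,'B')
goto([c[0],c[1],.027],172.6)
E
```

```text
B 751 c [434.6 388.3] size [36.  59.7] axis 172.7 z 21.6
at [0.4303 0.3895 0.2327] yaw 172.62 t 30.83 open 0.0555 F [ 0.4  0.  -0.4]
 shift now-axes cm [-0.47 -0.04 20.57] | after-turn axes [-0.44 -0.06 20.57] turn rad [-0.0012 -0.0013  0.0003]
```

Request:
{"method": "jog_arm", "body": {"deltas": [[0,0,0,-0.45,-0.05,3,0.65],[0,0,0,0,0,3.5,0.65],[0,0,0,0,0,3.5,0.65],[0,0,0,0,0,3.5,0.65],[0,0,0,0,0,3,0.65],[0,0,0,0,0,2,0.65],[0,0,0,0,0,0,0.65],[0,0,0,0,0,0,0.65]]}}

```text
t: 31.5
tool_pos: [0.4342, 0.3879, 0.0476]
tool_rot: [-0.204, -3.132, 0.003]
contact_force: [-0.3, -0.1, -0.3]
opening: 0.0554
```

```bash
python3 -c "
from h import *
goto([.4346,.3883,.0275],172.7)"
```

```text
at [0.4342 0.3879 0.0476] yaw 172.55 t 31.5 open 0.0554 F [-0.3 -0.1 -0.3]
 shift now-axes cm [-0.04  0.05  2.01] | after-turn axes [-0.03  0.05  2.01] turn rad [-0.0022 -0.0024 -0.0026]
```

Request:
{"method": "jog_arm", "body": {"deltas": [[0,0,0,0,0,1.2,0.65],[0,0,0,0,0,0.8,0.65],[0,0,0,0,0,0,0.65],[0,0,0,0,0,0,0],[0,0,0,0,0,0,0],[0,0,0,0,0,0,0],[0,0,0,0,0,0,0]]}}

```text
t: 32.08
tool_pos: [0.4356, 0.3892, 0.0298]
tool_rot: [0.204, 3.134, 0.002]
contact_force: [0.2, -0.3, 1.6]
opening: 0.0346
```

Request:
{"method": "jog_arm", "body": {"deltas": [[0,0,0,0,0,-1,0],[0,0,0,0,0,-2.5,0],[0,0,0,0,0,-3.5,0],[0,0,0,0,0,-3.5,0],[0,0,0,0,0,-3.5,0],[0,0,0,0,0,0,0],[0,0,0,0,0,0,0]]}}

```text
t: 32.67
tool_pos: [0.4366, 0.3899, 0.1732]
tool_rot: [0.204, 3.129, 0.007]
contact_force: [-0.7, 0.1, -1.4]
opening: 0.0343
```

```bash
python3 -c "
from h import *
goto(S(-9,20,168),SY+180)"
```

```text
at [0.4366 0.3899 0.1732] yaw 172.54 t 32.67 open 0.0343 F [-0.7  0.1 -1.4]
 shift now-axes cm [-13.58 -37.02   0.41] | after-turn axes [ -4.87 -39.13   0.52] turn rad [ 0.0042  0.0059 -0.2278]
```

Request:
{"method": "jog_arm", "body": {"deltas": [[0,0,0,-1.23,-3.36,0,0],[0,0,0,-1.23,-3.36,0,0],[0,0,0,-1.23,-3.36,0,0],[0,0,0,-1.23,-3.36,0,0],[0,0,0,-1.23,-3.36,0,0],[0,0,0,-1.23,-3.36,0,0],[0,0,0,-1.23,-3.36,0,0],[0,0,0,-1.23,-3.36,0,0],[0,0,0,-1.23,-3.36,0,0],[0,0,0,-1.23,-3.36,0,0],[0,0,0,-1.23,-3.36,0,0]]}}

```text
t: 33.58
tool_pos: [0.5199, 0.0031, 0.1671]
tool_rot: [-0.205, -3.132, -0.0]
contact_force: [0.4, 0.2, -1.1]
opening: 0.0349
```

Request:
{"method": "jog_arm", "body": {"deltas": [[0,0,-0.076,0,0,0,0],[0,0,-0.076,0,0,0,0],[0,0,-0.076,0,0,0,0],[0,0,0,0,0,2,0],[0,0,0,0,0,2,0],[0,0,0,0,0,2,0],[0,0,0,0,0,0,0],[0,0,0,0,0,0,0]]}}

```text
t: 34.25
tool_pos: [0.5191, 0.005, 0.1065]
tool_rot: [0.153, -3.132, -0.002]
contact_force: [-0.3, 1.1, -0.4]
opening: 0.0347
```

```bash
python3 -c "
from h import *
goto(S(-9,20,75),SY+180); print(toS(ctrl.get_obs()['tool_pos']))"
```

```text
at [0.5191 0.005  0.1065] yaw -174.41 t 34.25 open 0.0347 F [-0.3  1.1 -0.4]
 shift now-axes cm [-0.43 -0.02  3.14] | after-turn axes [-0.41 -0.02  3.15] turn rad [ 0.0013 -0.0055  0.0001]
[-13.13476266  20.16534558 106.45411146]
```

Request:
{"method": "jog_arm", "body": {"deltas": [[0,0,0,0,0,1.5,0],[0,0,0,0,0,1.0,0],[0,0,0,0,0,0.3,0],[0,0,0,0,0,0,0],[0,0,0,0,0,0,0]]}}

```text
t: 34.67
tool_pos: [0.5213, 0.0047, 0.0813]
tool_rot: [-0.153, 3.138, -0.0]
contact_force: [0.2, -0.0, -0.3]
opening: 0.0347
```

Request:
{"method": "jog_arm", "body": {"deltas": [[0,0,0,0,0,0.2,0],[0,0,0,0,0,0,0]]}}

```text
t: 34.83
tool_pos: [0.5215, 0.0047, 0.0794]
tool_rot: [-0.153, 3.137, -0.0]
contact_force: [-0.2, 0.1, -0.6]
opening: 0.0345
```

Request:
{"method": "jog_arm", "body": {"deltas": [[0,0,0,0,0,0.15,0],[0,0,0,0,0,0,0]]}}

```text
t: 35.0
tool_pos: [0.5211, 0.0047, 0.0775]
tool_rot: [-0.153, 3.138, -0.0]
contact_force: [0.5, -0.4, -0.9]
opening: 0.0349
```

Request:
{"method": "jog_arm", "body": {"deltas": [[0,0,0,0,0,0.15,0],[0,0,0,0,0,0,0]]}}

```text
t: 35.17
tool_pos: [0.5211, 0.0047, 0.0758]
tool_rot: [-0.153, 3.138, -0.0]
contact_force: [-0.1, -0.1, -0.9]
opening: 0.0348
```

Request:
{"method": "jog_arm", "body": {"deltas": [[0,0,0,0,0,0.1,0],[0,0,0,0,0,0,0]]}}

```text
t: 35.33
tool_pos: [0.5212, 0.0047, 0.0758]
tool_rot: [0.153, -3.137, -0.0]
contact_force: [-3.1, 0.5, 5.2]
opening: 0.0349
```

Request:
{"method": "jog_arm", "body": {"deltas": [[0,0,0,0,0,-0.05,0.55],[0,0,0,0,0,0,0.55],[0,0,0,0,0,0,0.55],[0,0,0,0,0,0,0.55],[0,0,0,0,0,-2,0.55],[0,0,0,0,0,-3.5,0.55],[0,0,0,0,0,-3.5,0],[0,0,0,0,0,-3.5,0],[0,0,0,0,0,-3.5,0],[0,0,0,0,0,0,0]]}}

```text
t: 36.17
tool_pos: [0.525, 0.0043, 0.2446]
tool_rot: [-0.153, 3.123, -0.004]
contact_force: [0.2, -0.6, 2.1]
opening: 0.0003
```

```bash
python3 - <<'E'
from h import *
goto(S(123,20,200),SY+180)
cm,im,d=shot('wrist'); save(im,'w9.png');W=cloud(cm,d)
for q in ((-9,-60),(-13,20)):
  c=tops(W,S(*q,0)[:2],.045,.060,.076,'bed'); print(toS([c[0],c[1],0]))
cm,im,d=shot('top'); W=cloud(cm,d); tops(W,S(97,20,0)[:2],.06,.112,.128,'handle')
tops(W,(.4432,-.3505),.09,.026,.038,'scraper body')
E
```

```text
at [0.525  0.0043 0.2446] yaw -174.4 t 36.17 open 0.0003 F [ 0.2 -0.6  2.1]
 shift now-axes cm [-12.97   0.12   4.64] | after-turn axes [-13.03   0.11   4.46] turn rad [-0.0033  0.0143  0.0002]
bed 891 c [ 547.1 -104.4] size [26.8 55.7] axis 5.3 z 66.7
[  4.11106463 -91.40200007   0.        ]
bed 992 c [520.3   5.1] size [35.9 59.9] axis 4.8 z 67.5
[-11.8784535   20.17562378   0.        ]
handle 6 c [637.2 -11.2] size [ 2.5 12.1] axis 72.7 z 119.8
scraper body 138 c [ 442.5 -349.4] size [37.6 88.8] axis 15.9 z 34.5
```

View pics/w9.png

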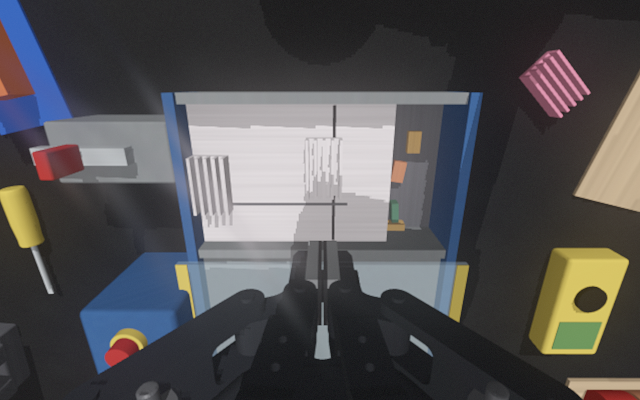

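The second blank is flat at (323,167). The first blank has been knocked towards the catch-side wall, to (208,190). I check whether it lies flat.

```bash
python3 - <<'E'
from h import *
f=np.load('wrist.npz'); im,d=f['im'],f['d']; cm=cam('wrist'); W=cloud(cm,d)
L=SR.inv().apply((W-SO).reshape(-1,3)).reshape(W.shape)*1000
m=(abs(L[...,0])<73)&(L[...,1]>-113)&(L[...,1]<-40)&(L[...,2]>56); p=L[m]
print(p.min(0),p.max(0)); b=cv2.minAreaRect(p[:,:2].astype(np.float32)); print(b)
top=p[p[:,2]>62]; A=np.c_[top[:,:2],np.ones(len(top))]; k=np.linalg.lstsq(A,top[:,2],rcond=None)[0]; print('slope',k, np.percentile(top[:,2],[2,50,98]),len(top))
n=im[140:240,170:250].repeat(6,0).repeat(6,1); save(n,'w9c.png')
E
```

```text
[ -42.44911942 -112.9904274    56.00543353] [ 72.9804867  -40.00441413 303.90896793]
((15.280132293701172, -76.5104751586914), (72.9770736694336, 115.42515563964844), 89.97360229492188)
slope [ -1.65848203   2.06006148 341.83251869] [ 62.0635375  300.62418424 303.14363203] 155
```

```bash
python3 - <<'E'
from h import *
f=np.load('wrist.npz'); im,d=f['im'],f['d']; cm=cam('wrist'); W=cloud(cm,d)
L=SR.inv().apply((W-SO).reshape(-1,3)).reshape(W.shape)*1000
m=(abs(L[...,0])<73)&(L[...,1]>-125)&(L[...,1]<-40)&(L[...,2]>56)&(L[...,2]<80); 
u=np.nonzero(m); p=L[m]
p2=p[(p[:,1]>-113)]
print(len(p),np.percentile(p2,[1,50,99],axis=0).round(1)); b=cv2.minAreaRect(p2[:,:2].astype(np.float32)); print(b)
for y in range(-126,-50,3):
    s=p[(p[:,1]>=y)&(p[:,1]<y+3)]
    if len(s): print(y,len(s),np.percentile(s[:,2],[5,50,95]).round(1),s[:,0].min().round(),s[:,0].max().round())
t=p2[p2[:,2]>60]
for x in range(-50,50,10):
    s=t[(t[:,0]>=x)&(t[:,0]<x+10)]
    if len(s): print('x',x,len(s),np.percentile(s[:,2],[50,95]).round(1),s[:,1].min().round(),s[:,1].max().round())
E
```

```text
3717 [[ -28.  -112.7   56.1]
 [   6.8  -94.1   59.8]
 [  72.7  -44.1   62.4]]
((15.238018035888672, -76.800048828125), (115.69580078125, 72.35347747802734), 0.25722089409828186)
-126 140 [65.8 66.7 67.9] -73.0 72.0
-123 436 [65.9 67.2 68.4] -73.0 73.0
-120 453 [65.9 67.2 68.6] -73.0 73.0
-117 578 [58.7 66.8 68.4] -73.0 73.0
-114 672 [57.2 61.5 67.6] -73.0 73.0
-111 128 [56.4 59.  61.5] -28.0 73.0
-108 32 [57.3 59.5 61.7] -28.0 73.0
-105 242 [56.7 59.7 61.4] -28.0 73.0
-102 25 [56.4 59.2 61.6] -28.0 72.0
-99 80 [58.  59.8 61.5] -27.0 73.0
-96 211 [56.4 59.6 61.3] -28.0 73.0
-93 10 [57.3 59.9 61.7] 71.0 73.0
-90 117 [58.5 60.1 61.6] -28.0 73.0
-87 162 [56.2 59.5 61.3] -28.0 73.0
-84 14 [56.6 60.9 62.3] 70.0 73.0
-81 170 [58.6 60.2 61.5] -28.0 72.0
-78 105 [56.3 58.9 61.2] -28.0 72.0
-75 11 [56.4 60.  61.9] 70.0 73.0
-72 12 [56.2 61.  62.5] 71.0 73.0
-69 15 [56.7 60.8 62.4] 71.0 73.0
-66 12 [56.3 61.  62.1] 70.0 73.0
-63 11 [57.3 61.4 61.9] 70.0 73.0
-60 12 [57.1 60.8 62.1] 70.0 73.0
-57 12 [56.3 60.4 62.8] 70.0 73.0
-54 13 [56.9 61.1 62.1] 70.0 73.0
-51 12 [56.7 60.5 62.2] 71.0 73.0
x -50 2 [65.2 65.3] -113.0 -113.0
x -30 101 [60.7 61.6] -113.0 -78.0
x -20 110 [60.7 61.7] -113.0 -77.0
x -10 91 [60.6 61.5] -113.0 -77.0
x 0 78 [60.5 61.2] -113.0 -77.0
x 10 69 [60.5 61.4] -113.0 -77.0
x 20 63 [60.3 61.1] -113.0 -77.0
x 30 10 [60.4 65.3] -113.0 -78.0
```

Blank 1 is flat against the catch-side wall at about saw (2,-95). That is a valid position on the bed, so I leave it. Next I shut the guard from behind the handle.

```bash
python3 -c "
from h import *
goto(S(124,20,117),SY+180)"
```

```text
at [0.5222 0.0046 0.2376] yaw -174.41 t 36.27 open -0.0003 F [-0.8  0.6 -0.5]
 shift now-axes cm [-13.35   0.07  12.12] | after-turn axes [-13.41   0.06  12.06] turn rad [-0.001   0.0044  0.0001]
```

Request:
{"method": "jog_arm", "body": {"deltas": [[0,0,0,-3.35,0,0,0],[0,0,0,-3.35,0,0,0],[0,0,0,-3.35,0,0,0],[0,0,0,-3.35,0,0,0],[0,0,0,0,0,0,0],[0,0,0,0,0,2.5,0],[0,0,0,0,0,2.5,0],[0,0,0,0,0,2.5,0],[0,0,0,0,0,2.5,0],[0,0,0,0,0,2,0],[0,0,0,0,0,0,0],[0,0,0,0,0,0,0]]}}

```text
t: 37.27
tool_pos: [0.6522, 0.0179, 0.1122]
tool_rot: [0.153, -3.132, -0.001]
contact_force: [0.7, -0.6, 0.3]
opening: -0.0002
```

```bash
python3 -c "
from h import *
print(toS(ctrl.get_obs()['tool_pos']));goto(S(-60,20,117),SY+180)"
```

```text
[120.58179312  20.07209391 112.16766716]
at [0.6522 0.0179 0.1122] yaw -174.41 t 37.27 open -0.0002 F [ 0.7 -0.6  0.3]
 shift now-axes cm [ 1.806e+01 -1.000e-02 -3.700e-01] | after-turn axes [ 1.806e+01 -1.000e-02 -4.800e-01] turn rad [ 0.0011 -0.0061  0.    ]
```

Request:
{"method": "jog_arm", "body": {"deltas": [[0,0,0,0.6,0,-0.3,0],[0,0,0,1.5,0,0,0],[0,0,0,1.5,0,0,0],[0,0,0,1.5,0,0,0],[0,0,0,1.5,0,0,0],[0,0,0,1.5,0,0,0],[0,0,0,1.5,0,0,0],[0,0,0,1.5,0,0,0],[0,0,0,1.5,0,0,0],[0,0,0,1.5,0,0,0],[0,0,0,1.5,0,0,0],[0,0,0,1.0,0,0,0]]}}

```text
t: 38.27
tool_pos: [0.49, 0.0013, 0.1212]
tool_rot: [-0.153, 3.132, -0.002]
contact_force: [1.9, 0.5, -0.6]
opening: 0.0001
```

Request:
{"method": "jog_arm", "body": {"deltas": [[0,0,0,0.6,0,0,0],[0,0,0,0.4,0,0,0],[0,0,0,0,0,0,0]]}}

```text
t: 38.52
tool_pos: [0.4798, 0.0005, 0.1201]
tool_rot: [-0.153, 3.135, -0.001]
contact_force: [0.5, 0.7, 0.3]
opening: 0.0005
```

Request:
{"method": "jog_arm", "body": {"deltas": [[0,0,0,0.3,0,0,0],[0,0,0,0,0,0,0]]}}

```text
t: 38.68
tool_pos: [0.4768, 0.0002, 0.1191]
tool_rot: [-0.153, 3.136, -0.0]
contact_force: [1.3, 0.6, 2.1]
opening: -0.0001
```

Request:
{"method": "jog_arm", "body": {"deltas": [[0,0,0,0.3,0,0,0],[0,0,0,0.2,0,0,0],[0,0,0,0,0,0,0]]}}

```text
t: 38.93
tool_pos: [0.4728, -0.0001, 0.1188]
tool_rot: [-0.153, 3.133, -0.0]
contact_force: [7.2, 1.8, -1.0]
opening: 0.0
```

Request:
{"method": "jog_arm", "body": {"deltas": [[0,0,0,0.1,0,0,0],[0,0,0,0,0,0,0]]}}

```text
t: 39.1
tool_pos: [0.4727, -0.0002, 0.1189]
tool_rot: [-0.152, 3.13, 0.0]
contact_force: [11.3, 0.8, -4.0]
opening: -0.0001
```

Request:
{"method": "jog_arm", "body": {"deltas": [[0,0,0,-0.6,0,0,0],[0,0,0,0,0,-3.5,0],[0,0,0,0,0,-3.5,0],[0,0,0,-0.4,-3.7,0,0.5],[0,0,0,-0.4,-3.7,0,0.5],[0,0,0,-0.4,-3.7,0,0.5],[0,0,0,-0.4,-3.7,0,0.5],[0,0,0,-0.4,-3.7,0,0.5],[0,0,0,-0.4,-3.7,0,0.5],[0,0,0,0,0,0,0.5],[0,0,0,0,0,0,0.5]]}}

```text
t: 40.02
tool_pos: [0.5211, -0.2196, 0.1871]
tool_rot: [0.149, -3.135, -0.003]
contact_force: [0.7, 0.6, -0.7]
opening: 0.0428
```

```bash
python3 -c "
from h import *
goto(S(-30,-205,119),SY+180)
cm,im,d=shot('top'); W=cloud(cm,d); tops(W,S(-78,20,0)[:2],.06,.112,.128,'handle'); print(S(-78,20,0))"
```

```text
at [ 0.5211 -0.2196  0.1871] yaw -174.57 t 40.02 open 0.0428 F [ 0.7  0.6 -0.7]
 shift now-axes cm [-0.32 -0.16  6.8 ] | after-turn axes [-0.3  -0.14  6.81] turn rad [ 0.0022 -0.0032 -0.0029]
handle 124 c [454.3  -1.3] size [13.9 69. ] axis 95.5 z 120.0
[ 0.45452275 -0.00149303  0.        ]
```

Guard is shut: the handle is within 0.3 mm of its shut position. Now the catch.

Request:
{"method": "jog_arm", "body": {"deltas": [[0,0,0,-0.25,-0.1,2.3,0.5],[0,0,0,0,0,2.3,0.5],[0,0,0,0,0,2.2,0.5],[0,0,0,0,0,0,0],[0,0,0,0,0,0,0],[0,0,0,0,0,0,0],[0,0,0,0,0,0,0]], "grip_force": 40}}

```text
t: 40.65
tool_pos: [0.5242, -0.2184, 0.1207]
tool_rot: [0.154, -3.137, -0.0]
contact_force: [-1.2, 0.7, -5.2]
opening: 0.0113
```

Request:
{"method": "jog_arm", "body": {"deltas": [[0,0,0,0,0.4,0,0],[0,0,0,0,0.7,0,0],[0,0,0,0,0.7,0,0],[0,0,0,0,0.6,0,0],[0,0,0,0,0.1,0,0],[0,0,0,0,0,0,0]]}}

```text
t: 41.15
tool_pos: [0.522, -0.1956, 0.1208]
tool_rot: [-0.154, 3.137, -0.009]
contact_force: [-0.2, -10.9, -8.1]
opening: 0.0108
```

Request:
{"method": "jog_arm", "body": {"deltas": [[0,0,0,0,0,0,0.5],[0,0,0,0,0,0,0.5],[0,0,0,0,0,-3,0.5],[0,0,0,0,0,-3.5,0.5],[0,0,0,0,0,-3.5,1],[0,0,0,1,0,-3.5,1],[0,0,0,3.5,0,-2,1],[0,0,0,3.5,0,0,1],[0,0,0,3,0,0,1],[0,0,0,0,0,0,1],[0,0,0,0,0,0,1],[0,0,0,0,0,0,1]]}}

```text
t: 42.15
tool_pos: [0.4133, -0.2046, 0.2765]
tool_rot: [-0.154, 3.135, -0.001]
contact_force: [-0.1, -0.4, 0.9]
opening: 0.0853
```

```bash
python3 - <<'E'
from h import *
cm,im,d=shot('wrist'); save(im,'w10.png'); W=cloud(cm,d); 
tops(W,S(-30,-180,0)[:2],.04,.116,.132,'tab');print(S(-30,-180,0)); tops(W,S(-78,20,0)[:2],.06,.112,.128,'handle')
tops(W,(.4432,-.3505),.09,.066,.085,'grip');tops(W,(.4432,-.3505),.09,.026,.038,'scraper')
E
```

```text
tab 270 c [ 521.5 -196. ] size [11.5 24.3] axis 5.6 z 123.2
[ 0.52177632 -0.19586627  0.        ]
handle 1079 c [454.   -2.3] size [14.1 70.3] axis 96.1 z 119.2
grip 1350 c [ 443.1 -350. ] size [20.9 69.4] axis 16.3 z 76.0
scraper 1048 c [ 443.3 -349.6] size [36.8 90.4] axis 17.6 z 34.3
```

View pics/w10.png

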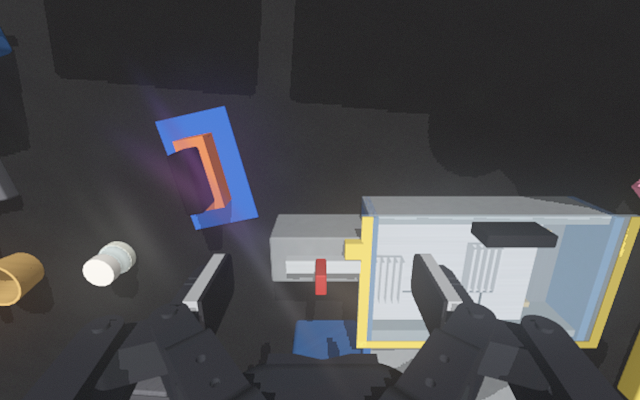

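The tab is home (within 0.3 mm), the guard is shut, the scraper stands on the mat at (207,170), and both blanks lie on the bed at (388,278) and (482,268). Handing in.

```bash
python3 -c "
from h import *
print(ctrl.finish_job())"
```

```text
the job is handed in; nothing more can be done
None
```

I cleared and reloaded the saw and handed the job in at about 42 s of the 210 s allowed. The hand-in gives no verdict, so what follows rests on my own measurements.

- **Catch and guard:** I slid the catch off, pushed the guard fully open, and shut both again after loading. At the end the tab and handle measured within 1 mm of their home and shut positions.
- **Offcuts:** Four were present: two brass, one copper and one green. I swept them into the trough in two passes with the scraper. Both brass pieces and the copper one measured at most 34 mm high there. The colour mask missed the green one, so I only saw it in the trough in the picture.
- **Scraper:** It stands upright on the blue mat, about 5 mm from the mat's centre.
- **Blanks:** Both silver blanks lie flat on the bed, fins up.
    - **Disagreement:** The first blank was knocked about 35 mm aside while the arm was fetching the second. It ended flat, close to the catch-side wall at about saw (2, -95) mm. That is inside the limits, so I left it.
    - **Measurement caveat:** My flatness check of that blank read about 7 mm low because I used a later arm pose than the picture's. I corrected it against the known wall height. Both blanks still showed on the bed in the last picture, but I did not measure their heights again.

I did not measure the bystanders, or view the trough closely again after shutting the guard.

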